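Drop a cup of spent cells into the safety drop box and hold its lever open

ROBOT

A 6-joint arm with a two-finger parallel gripper is mounted at the origin on a cart in front of the work surface, level with it; the furniture and walls round the work are solid. World frame = base frame: x ahead of the robot, y to its left, z up, the work surface at z = 0. Lengths are in m, angles in rad, forces in N, time in s.
With the tool pointing down it reaches from about 0.35 to 0.975 m from the base axis. Payload 17.4 kg.
Tool frame: the origin (TCP) lies at the centre of the arm's flange, where the gripper is bolted on; the fingertips stand 173 mm ahead of it and the grasp point (between the pads) lies 155 mm ahead of it (r.grip_point_offset is the distance from the TCP to the grasp point, in m); y points along the fingers, x is the direction in which the jaws open and shut, and the axes are right-handed (so a half turn about y gives the same grasp; the last joint's range is limited). The gripper opens to 85 mm and grips with 20 to 120 N. Pads are 22 mm wide; open, the fingers measure 114 mm over their backs; the gripper's body (76 mm by 85 mm) begins 54 mm behind the grasp point. The pads swing forward as they close: fully open they stand 13 mm farther back than shut.
Start: joints at [-1.257, 0.116, 1.442, -0, 1.584, -0.038], TCP at [0.233, -0.634, 0.405] pointing down, gripper open.
Joint ranges: [-2.83, 2.83], [-0.83, 2.19], [0.07, 2.5], [-1.14, 4.28], [0.01, 3], [-2.97, 2.97]. Speed limits (rad/s): [1.89, 1.89, 2.22, 3.14, 3.14, 3.14].

INTERFACE

Orientations are given as a rotation vector (axis times angle).
In Python, from rig import r gives the robot as it stands. The module is installed in compiled form; this text tells all that it offers.
- The arm moves only by the tool arm_command, never from a script. Its argument "motion" is one flat list of numbers, 5 for each row, row after row: the shift along the tool's x, y, z in cm, then the turn about the tool's y in rad, then the gripper command: -1 is fully open, 1 is shut, values between are in proportion. A call has 1 to 5 rows; each row is the pose to reach, as a shift and turn from the pose commanded when the call began, along the tool's axes at that moment; what a row does not reach only later rows make up. A row lasts 1/10 s, in which the tool goes at most 50 mm and 8.59 degrees, less where a joint would pass 70% of its speed; a pose out of reach is approached as far as the arm can. A call with a gripper value outside its range is refused whole. The fingers move at their own pace and stop on an object; "force" is the grip in N (left out, the last holds). Time passes only in rows, so rows that repeat a pose let the fingers close. It gives the time, the measured TCP pose, the force and the opening at its end, in the units of the state.
- r.state(): the state, without advancing time (a new reading comes with each control period).
- r.get_image(name): name is "scene" or "side" or "wrist"; returns the picture (384x512x3 uint8, red, green, blue); there is no depth.
- r.calibration(name): a dict with "fx", "fy", "cx", "cy" (pixels), "rvec" (rotation vector, rad) and "tvec" (3), from world to camera coordinates, as OpenCV has them; the wrist camera has in their place "hand_eye" (4x4, takes a point from camera to tool coordinates, whose origin is the TCP and whose axes are the tool frame's). Camera axes: x right, y down, z forward; pixel columns grow to the right and rows downward; lengths in m; the calibration is good to about 2 mm. A picture is of the moment at which its call begins: read the wrist's pose just before it. calibration takes no time and is no camera call.
- r.finish_job(): hands the job in, once; it reports no verdict.
The state is a dict: "clock": time; "joint_pos": joint angles; "dq": joint speeds; "joint_torque": joint torques, N m; "position": TCP position; "eef_rot": TCP orientation; "force": force on the tool from outside, world axes, zero at the start; "torque": the same for the moment, N m; "gripper_width": finger opening in m.
Only numpy, scipy, OpenCV 4.12 (cv2) and the standard library are available. Lean on these libraries where they do the work, as an engineer would, in place of code of your own. Each camera call takes 0.05 s, during which the arm holds its last target.

TASK

Clear away the spent cells: tip all seven from the steel cup into the funnel on top of the grey drop box, with the box's safety catch still down, and stand the empty cup back upright on the bench. Then flip the safety catch right over to the front, pull the lever it was blocking forward and down to its stop, so that every cell falls through the trapdoor into the box, and finish while still holding the lever there: do not let go. Leave everything else on the bench where it is.

Things in the scene. Friction and masses are not known exactly. Their poses are not given: they have to be found in the camera images.
- drop_box: Spent-cell drop box: grey steel box fixed to the bench, 180 mm deep (x), 150 mm wide (y), top plate at 112 mm, clear window in its front (-x) face. Origin: centre of its underside; x to its back, y to its left (the side with lever and catch), z up. A funnel on top (the hopper) is closed below by a trapdoor at z = 104 mm, over a chamber whose floor is at z = 12 mm.
- hopper_mouth (a point): Centre of the funnel's mouth, 2 mm above its rim: x = -20, y = 0, z = 166 mm in the box's frame. Aluminium funnel, 120 mm across outside (115 inside) at the rim, 64 mm at its bottom 52 mm lower.
- drop_lever (a joint): Angle of the lever, rad: 0 = home, trapdoor shut; 1.15 = stop, trapdoor (welded to the lever's shaft) wide open. The top of the lever comes forward (box -x) and down as it grows. A spring pulls it home with 4 N at the grip at home to 8 N at the stop, and shuts it if let go. With the catch down it is blocked within 0.15 rad.
- lever_hinge (a point): Point on the lever's hinge axis (parallel to the box's y axis): x = 18, y = 134, z = 104 mm in the box's frame. At home the arm stands up from it, leaning 0.17 rad to the back (+x); the steel arm is 16 mm broad, in the plane y = 96 to 104 mm.
- lever_grip (a point): Middle of the lever's grip: black round bar, 17 mm thick, 58 mm long (end flange 21 mm), parallel to the box's y axis, sticking out to the left from the arm's top; 125 mm from the hinge axis. In the box's frame y = 134 mm; at home x = 39, z = 227 mm; at the stop x = -86, z = 174 mm. It may turn between the fingers, so the tool can stay upright.
- safety_catch (a joint): Angle of the safety catch, rad: 0 = down, its far end stands before a lug on the lever arm and blocks it; 2.5 = flipped over to the front, lever free. It grows as the far end swings up and then forward (box -x) over the pivot. No spring: turned past its balance (about 1.1 rad) it falls over to the front by its weight (60 g) and stays; before that it falls back.
- catch_hinge (a point): Point on the catch's pivot axis (parallel to the box's y axis): x = -75, y = 86, z = 155 mm in the box's frame. With the catch down its steel strut, 91 mm long and 8 mm thick (y), lies level from here to the back (+x).
- catch_tab (a point): Point on the catch's thumb tab, an upright steel plate 8 mm thick (x), 22 mm wide (y), standing on the strut 30 mm from the pivot. Point: 30 mm above the strut's centre line, 14 mm below the tab's top edge. Catch down: x = -45, y = 86, z = 185 mm in the box's frame. Can be pinched or pushed to the front (box -x); about 60 mm clear between it and the lever arm behind it.
- cup: Round steel dipper cup: 81 mm across at the rim, 57 mm at the foot, 46 mm high, wall 2 mm, smooth, about 130 g. Origin: centre of its underside, z up. A straight round handle, 12 mm thick, sticks out level along the cup's own -y axis, 40 mm above the foot, from 42 to 144 mm from the centre (15 mm knob over the last 12 mm).
- cup_handle (a point): Point on the axis of the cup's handle, 100 mm from the cup's centre along the cup's -y axis and 40 mm above its foot; a good place to grip.
- cell0: One of seven identical spent cells: white sleeve with steel ends, cylinder 14.5 mm in diameter and 24 mm long, 12 g, origin at the centre of its flat end and z along it. Starts standing in the cup.
- cell1: Spent cell like cell0 (2 of 7).
- cell2: Spent cell like cell0 (3 of 7).
- cell3: Spent cell like cell0 (4 of 7).
- cell4: Spent cell like cell0 (5 of 7).
- cell5: Spent cell like cell0 (6 of 7).
- cell6: Spent cell like cell0 (7 of 7).
- relay_module: Bystander, to be left alone: blue potted block 32x48x30 mm. Origin: centre of its underside.
- heat_sink: Bystander, to be left alone: aluminium finned heat sink 50x50x23 mm. Origin: centre of its underside.
- jar_screws: Bystander, to be left alone: clear jar of screws with a black lid, 48 mm wide, 58 mm high. Origin: centre of its underside.
- solder_spool: Bystander, to be left alone: spool of solder wire, 55 mm wide, 45 mm high. Origin: centre of its underside.
- tweezers_b: Bystander, to be left alone: black tweezers, 126 mm long, lying. Origin: centre of its underside.
- driver_red: Bystander, to be left alone: screwdriver with a red handle, 164 mm long, lying. Origin: centre of its underside.

How it is judged:
On the way, in this order (a step that is already met when the one before it is completed fails the run):
1. all seven cells lie in the hopper, catch down and lever home (z of cell0 in the frame of drop_box between 0.098 and 0.175 m and horizontal distance between each of cell0, cell1, cell2, cell3, cell4, cell5, cell6 and hopper_mouth below 0.062 m and z of cell1 in the frame of drop_box between 0.098 and 0.175 m and z of cell2 in the frame of drop_box between 0.098 and 0.175 m and z of cell3 in the frame of drop_box between 0.098 and 0.175 m and z of cell4 in the frame of drop_box between 0.098 and 0.175 m and z of cell5 in the frame of drop_box between 0.098 and 0.175 m and z of cell6 in the frame of drop_box between 0.098 and 0.175 m and value of joint safety_catch below 0.3 rad and value of joint drop_lever below 0.2 rad), for 0.2 s.
2. the empty cup stands upright on the bench, let go, catch still down (height (world z) of cup between -0.006 and 0.006 m and angle between cup's own z axis and vertical below 0.12 rad and contact force between the fingers and cup below 0.05 N and value of joint safety_catch below 0.3 rad), for 0.2 s.
3. the catch is flipped over to the front, lever still home (value of joint safety_catch above 2 rad and value of joint drop_lever below 0.25 rad), for 0.1 s.
4. the lever is pulled to its stop (value of joint drop_lever above 1 rad), for 0.2 s.
At the end, for the whole second after the job is handed in: The fingers hold the lever within 0.15 rad of its stop (joint over 1.0 of 1.15 rad, at least 1.5 N on it), the catch lies flipped over (over 2.0 rad), all seven cells are inside the box's chamber below the trapdoor, and the cup stands upright (within 0.12 rad) on the bench, let go (z of cell0 in the frame of drop_box between 0 and 0.088 m and x of cell0 in the frame of drop_box between -0.09 and 0.09 m and y of cell0 in the frame of drop_box between -0.075 and 0.075 m and z of cell1 in the frame of drop_box between 0 and 0.088 m and x of cell1 in the frame of drop_box between -0.09 and 0.09 m and y of cell1 in the frame of drop_box between -0.075 and 0.075 m and z of cell2 in the frame of drop_box between 0 and 0.088 m and x of cell2 in the frame of drop_box between -0.09 and 0.09 m and y of cell2 in the frame of drop_box between -0.075 and 0.075 m and z of cell3 in the frame of drop_box between 0 and 0.088 m and x of cell3 in the frame of drop_box between -0.09 and 0.09 m and y of cell3 in the frame of drop_box between -0.075 and 0.075 m and z of cell4 in the frame of drop_box between 0 and 0.088 m and x of cell4 in the frame of drop_box between -0.09 and 0.09 m and y of cell4 in the frame of drop_box between -0.075 and 0.075 m and z of cell5 in the frame of drop_box between 0 and 0.088 m and x of cell5 in the frame of drop_box between -0.09 and 0.09 m and y of cell5 in the frame of drop_box between -0.075 and 0.075 m and z of cell6 in the frame of drop_box between 0 and 0.088 m and x of cell6 in the frame of drop_box between -0.09 and 0.09 m and y of cell6 in the frame of drop_box between -0.075 and 0.075 m and height (world z) of cup between -0.006 and 0.006 m and angle between cup's own z axis and vertical below 0.12 rad and contact force between the fingers and cup below 0.05 N and value of joint safety_catch above 2 rad and value of joint drop_lever above 1 rad and contact force between the fingers and drop_lever above 1.5 N); the arm keeps its last pose, push and grip.
It fails at once if one of the other things on the bench is moved more than 30 mm (distance of any of relay_module, heat_sink, jar_screws, solder_spool, tweezers_b, driver_red from where it was at the start of the episode above 0.03 m).
It also fails if it takes over 72 s, if anything falls off the work surface, if the arm or the gripper's body presses on something with over 40 N, if the wrist force passes 120 N, or if a joint passes its speed limit or range.

## Working session

There is one attempt and no reset: what is moved stays moved. The work goes in short steps, Python scripts to look and compute and a tool call to move; the robot and the scene stay as the last step left them, time stands still between calls to the robot, and variables do not carry over. Pictures are saved under pics/ and viewed, and the job is handed in when it is done.

Besides the shell and the picture viewer there is one more tool, called after ">>>" as name(argument=value, ...) on one line, values as JSON. arm_command: Moves the arm, as the interface text tells. Its arguments: {"type":"object","properties":{"motion":{"type":"array","items":{"type":"number"}},"force":{"type":"number"}},"required":["motion"]}

```bash
mkdir -p pics; python3 - <<'E'
from rig import r
import cv2
print(r.state())
for n in ["scene","side","wrist"]:
    im=r.get_image(n); cv2.imwrite(f"pics/{n}0.png",im[:,:,::-1]); print(n,r.calibration(n))
E
```

```text
{'clock': 0.0, 'joint_pos': array([-1.25683558e+00,  1.16519109e-01,  1.44225683e+00,  2.84359169e-05,
        1.58398885e+00, -3.78228605e-02]), 'dq': array([ 0.00156739, -0.00054887, -0.00118853, -0.00101834,  0.00069267,
       -0.00049034]), 'joint_torque': array([-3.67541521e-03, -7.32000303e+01, -6.32492137e+01, -3.16719979e-04,
        6.16503559e-03,  2.86530189e-05]), 'position': array([ 0.23257362, -0.63369091,  0.40394495]), 'eef_rot': array([-1.35458702,  0.94693055, -0.94541349]), 'force': array([ 0.42733968, -0.22829352,  0.61463137]), 'torque': array([0.02535162, 0.01861074, 0.05966434]), 'gripper_width': 0.08533624514401889}
scene {'fx': 406.15899801558663, 'fy': 406.15899801558663, 'cx': 261.5007847884112, 'cy': 192.15581392589976, 'rvec': array([ 0.73736395, -2.58177234,  1.10063076]), 'tvec': array([0.55372531, 0.27557915, 1.33592046])}
side {'fx': 382.59561557943755, 'fy': 382.59561557943755, 'cx': 256.04117582596706, 'cy': 199.5163096044067, 'rvec': array([ 2.01063945, -0.07019257,  0.07194475]), 'tvec': array([-0.58265584,  0.17941708,  1.35432447])}
wrist {'fx': 297.5578053309395, 'fy': 297.5578053309395, 'cx': 254.658521731145, 'cy': 195.43468675858486, 'hand_eye': array([[ 9.99999358e-01, -1.13283509e-03, -2.87837851e-05,
        -4.63768619e-04],
       [-2.94866012e-04, -2.84647683e-01,  9.58632155e-01,
         3.01928926e-02],
       [-1.09416538e-03, -9.58631531e-01, -2.84647834e-01,
         7.30754497e-02],
       [ 0.00000000e+00,  0.00000000e+00,  0.00000000e+00,
         1.00000000e+00]])}
```

```bash
python3 - <<'E'
from rig import r
from scipy.spatial.transform import Rotation as R
print(R.from_rotvec(r.state()['eef_rot']).as_matrix().round(3))
E
```

```text
[[ 0.345 -0.     0.939]
 [-0.939  0.001  0.345]
 [-0.001 -1.     0.   ]]
```

View pics/scene0.png

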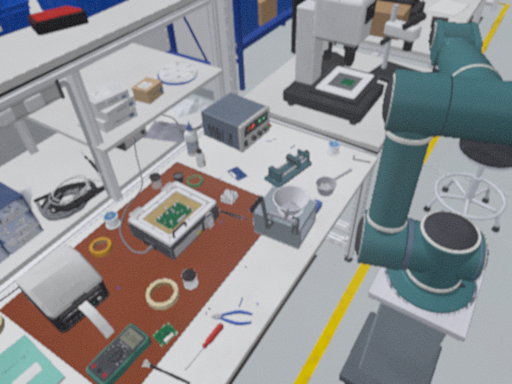

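View pics/side0.png

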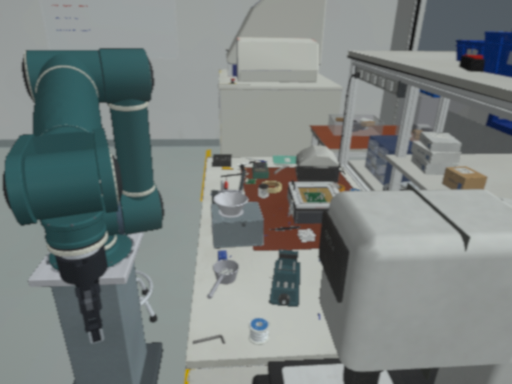

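View pics/wrist0.png

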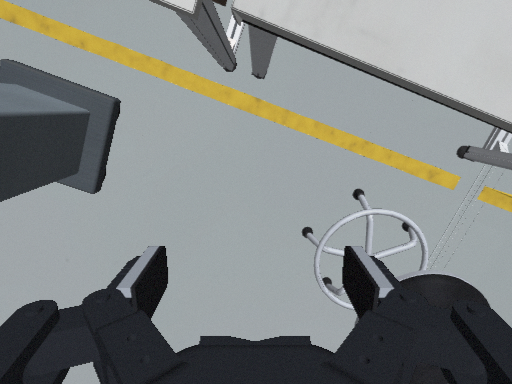

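```bash
python3 - <<'E'
import cv2
a=cv2.imread("pics/scene0.png");b=cv2.imread("pics/side0.png")
cv2.imwrite("pics/s1.png",cv2.resize(a[130:260,210:390],None,fx=4.4,fy=4.4,interpolation=cv2.INTER_CUBIC))
cv2.imwrite("pics/s2.png",cv2.resize(b[150:350,180:350],None,fx=3,fy=3,interpolation=cv2.INTER_CUBIC))
E
```

```text
(no output)
```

View pics/s1.png

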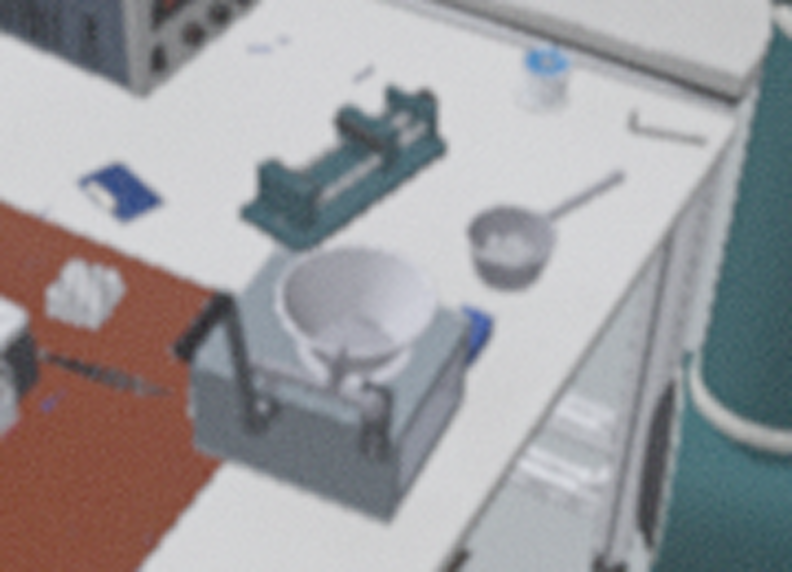

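View pics/s2.png

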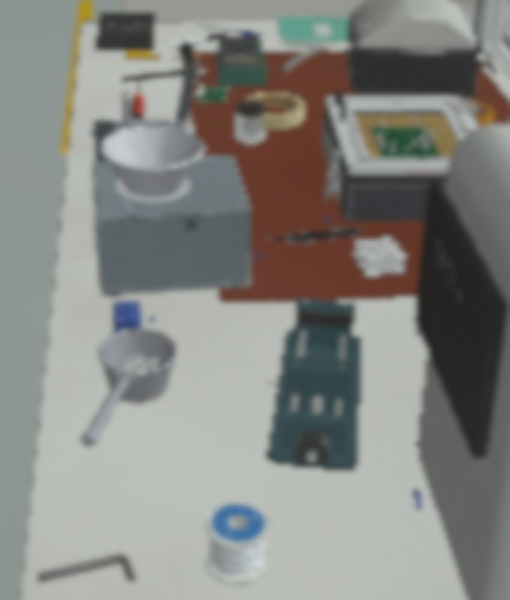

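```bash
cat > h.py <<'E'
import numpy as np, cv2
from scipy.spatial.transform import Rotation as R
from rig import r
def cam(n,st=None):
    c=r.calibration(n); K=np.array([[c['fx'],0,c['cx']],[0,c['fy'],c['cy']],[0,0,1]])
    if 'rvec' in c: return K,R.from_rotvec(c['rvec']).as_matrix(),np.array(c['tvec'])
    st=st or r.state()
    T=np.eye(4);T[:3,:3]=R.from_rotvec(st['eef_rot']).as_matrix();T[:3,3]=st['position']
    T=np.linalg.inv(T@c['hand_eye']); return K,T[:3,:3],T[:3,3]
def proj(C,P):
    K,Rm,t=C; q=(np.atleast_2d(P)@Rm.T+t)@K.T; return q[:,:2]/q[:,2:]
def onz(C,uv,z):
    K,Rm,t=C; d=Rm.T@np.linalg.inv(K)@np.array([*uv,1.]); o=-Rm.T@t
    return o+d*(z-o[2])/d[2]
def tri(Cs,uvs):
    A=[]
    for C,uv in zip(Cs,uvs):
        P=C[0]@np.c_[C[1],C[2]]
        A+= [uv[0]*P[2]-P[0],uv[1]*P[2]-P[1]]
    x=np.linalg.svd(np.array(A))[2][-1]; return x[:3]/x[3]
E
python3 - <<'E'
from h import *
S,D=cam('scene'),cam('side')
sc=lambda u,v:(u/4.4+210,v/4.4+130)
sd=lambda u,v:(u/3+180,v/3+150)
def s(n,a,b): 
    p=tri([S,D],[sc(*a),sd(*b)]); print(n,p.round(4),(proj(S,p)-sc(*a)).round(1),(proj(D,p)-sd(*b)).round(1))
s('funnel',(357,303),(153,150))
s('cup',(512,235),(137,350))
s('hend',(620,177),(90,438))
print(onz(S,sc(357,303),.164),onz(D,sd(153,150),.164))
for n,p in [('fl',(388,520)),('bl',(197,452))]: print(n,onz(S,sc(*p),0))
for n,p in [('fr',(105,292)),('br',(248,284))]: print(n,onz(D,sd(*p),0))
for n,z,p,q in [('cup',.046,(512,235),(137,350)),('hend',.04,(620,177),(90,438))]: print(n,onz(S,sc(*p),z),onz(D,sd(*q),z))
E
```

```text
funnel [0.4943 0.0618 0.1571] [[-0.4 -0.2]] [[-0.4  0.2]]
cup [ 0.4713 -0.1886  0.0441] [[-0.2 -0.1]] [[-0.3  0.1]]
hend [ 0.4241 -0.3199  0.0378] [[-0.5 -0.2]] [[-0.9  0.2]]
[0.48939351 0.06826702 0.164     ] [0.4956081  0.04861229 0.164     ]
fl [0.42439926 0.12358063 0.        ]
bl [0.59428531 0.14321937 0.        ]
fr [ 0.43512799 -0.00355956  0.        ]
br [0.60970553 0.0056862  0.        ]
cup [ 0.46943249 -0.18644694  0.046     ] [ 0.47237957 -0.19081221  0.046     ]
hend [ 0.42105863 -0.31733999  0.04      ] [ 0.42672361 -0.32181804  0.04      ]
```

>>> arm_command(motion=[-13, 0, 15.5, 0, -1, -13, 0, 15.5, 0, -1, -13, 0, 15.5, 0, -1, -13, 0, 15.5, 0, -1, -13, 0, 15.5, 0, -1])

```text
clock: 0.65
position: [0.3352, -0.4545, 0.4051]
eef_rot: [-1.356, 0.943, -0.944]
force: [1.0, 0.3, -0.1]
gripper_width: 0.0858
```

>>> arm_command(motion=[-12.9, 0, 15.8, -0.874, -1, -12.9, 0, 15.8, -0.874, -1, -12.9, 0, 15.8, -0.874, -1, -12.9, 0, 15.8, -0.874, -1, -12.9, 0, 15.8, -0.874, -1])

```text
clock: 1.15
position: [0.4389, -0.2791, 0.4048]
eef_rot: [-1.54, 0.359, -0.36]
force: [-0.2, 0.4, -0.7]
gripper_width: 0.0851
```

```bash
python3 - <<'E'
from h import *
st=r.state(); im=r.get_image('wrist'); cv2.imwrite("pics/w1.png",im[:,:,::-1])
print(st['position'],R.from_rotvec(st['eef_rot']).as_matrix().round(3),st['joint_pos'].round(2))
print(proj(cam('wrist',st),[[.4713,-.1886,.046],[.4241,-.32,.04],[.4376,-.2826,.04]]))
cv2.imwrite("pics/w1.png",cv2.resize(im[:,:,::-1],(768,576)))
E
```

```text
[ 0.43893462 -0.27914524  0.40476466] [[ 0.897  0.001  0.443]
 [-0.443  0.001  0.897]
 [ 0.    -1.     0.001]] [-0.62 -0.23  1.77  0.    1.6  -0.16]
[[243.68511843  84.94469984]
 [258.55973649 209.4121733 ]
 [254.77704714 176.97973941]]
```

View pics/w1.png

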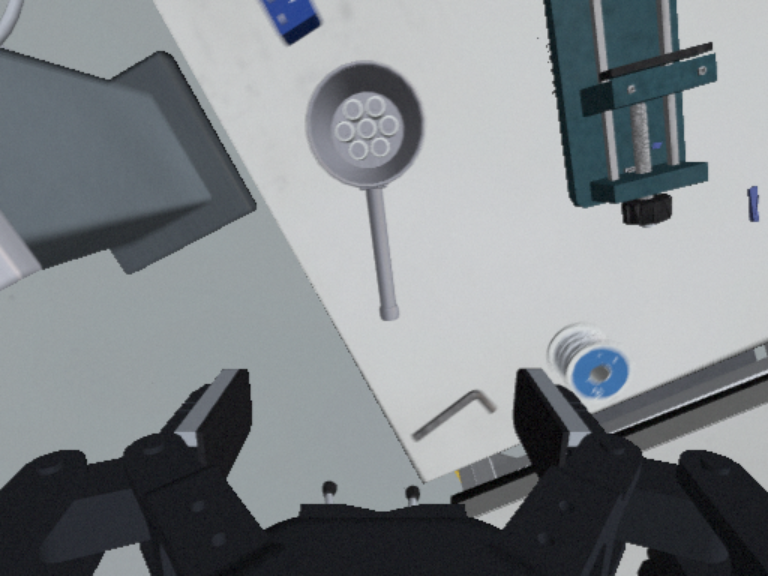

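```bash
python3 - <<'E'
from h import *
st=r.state(); C=cam('wrist',st)
c=onz(C,(243.3,82.7),.046); e=onz(C,(259.8,208),.04)
d=(e-c)[:2]; print(c,e,np.linalg.norm(d),np.degrees(np.arctan2(d[1],d[0])))
g=c[:2]+d/np.linalg.norm(d)*.1
Rm=R.from_rotvec(st['eef_rot']).as_matrix()
dl=np.array([g[0],g[1],.04+.155])-st['position']; print(g,Rm.T@dl*100, 'xang',np.degrees(np.arctan2(Rm[1,0],Rm[0,0])))
E
```

```text
[ 0.47033188 -0.18761029  0.046     ] [ 0.42588693 -0.32060916  0.04      ] 0.1402285731234084 -108.47835828206763
[ 0.43863723 -0.28245464] [ 0.10906534 20.96931876 -0.17963273] xang -25.735175767629052
```

>>> arm_command(motion=[0.1, 5, -0.2, -0.126, -1, 0.1, 9, -0.2, -0.126, -1, 0.1, 13, -0.2, -0.126, -1, 0.1, 15, -0.2, -0.126, -1, 0.1, 15, -0.2, -0.126, -1])

```text
clock: 1.7
position: [0.4362, -0.2853, 0.2515]
eef_rot: [-1.552, 0.276, -0.268]
force: [-1.0, 0.7, 0.4]
gripper_width: 0.0852
```

```bash
python3 - <<'E'
from h import *
st=r.state(); im=r.get_image('wrist'); 
cv2.imwrite("pics/w2.png",cv2.resize(im[:,:,::-1],(768,576)))
E
```

```text
(no output)
```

View pics/w2.png

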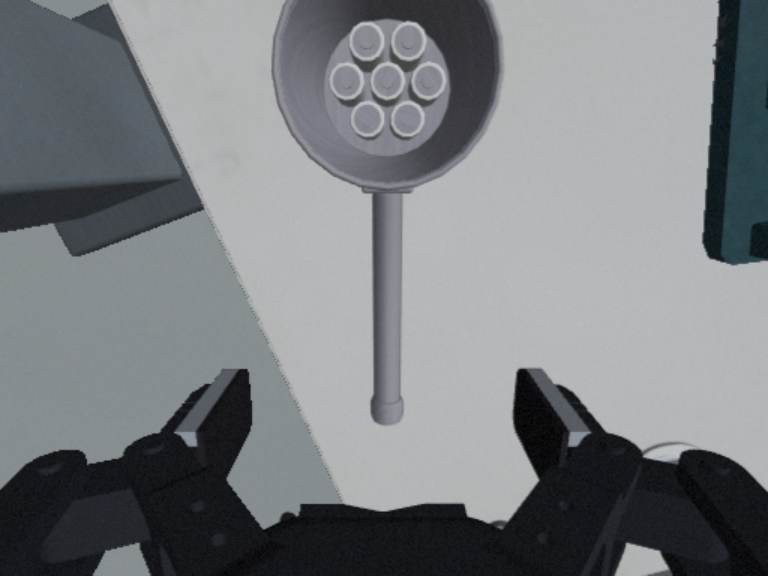

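>>> arm_command(motion=[0, 3, 0.2, 0, -1, 0, 5.6, 0.2, 0, -1, 0, 5.6, 0.2, 0, -1, 0, 5.6, 0.2, 0, 0.2, 0, 5.6, 0.2, 0, 1], force=120)

```text
clock: 2.25
position: [0.4383, -0.2836, 0.201]
eef_rot: [-1.555, 0.268, -0.272]
force: [-0.0, 0.4, 0.1]
gripper_width: 0.0589
```

>>> arm_command(motion=[0, 0, 0, 0, 1, 0, 0, 0, 0, 1, 0, 0, 0, 0, 1, 0, 0, 0, 0, 1, 0, 0, 0, 0, 1], force=120)

```text
clock: 2.75
position: [0.4379, -0.2832, 0.199]
eef_rot: [-1.554, 0.269, -0.269]
force: [-1.0, -2.4, 2.3]
gripper_width: 0.0079
```

```bash
python3 - <<'E'
from h import *
st=r.state(); im=r.get_image('wrist'); 
cv2.imwrite("pics/w3.png",cv2.resize(im[:,:,::-1],(768,576)))
im=r.get_image('side')[180:330,150:350]; cv2.imwrite("pics/d3.png",cv2.resize(im[:,:,::-1],(800,600)))
E
```

```text
(no output)
```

View pics/w3.png

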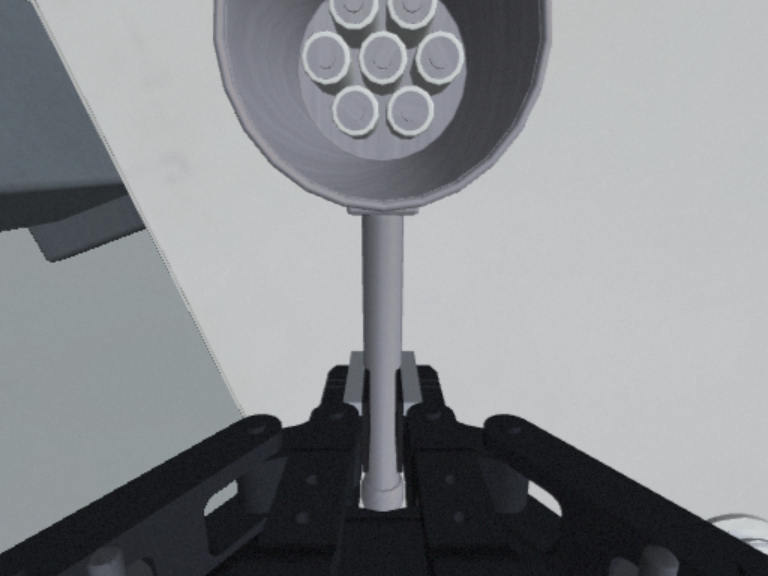

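View pics/d3.png

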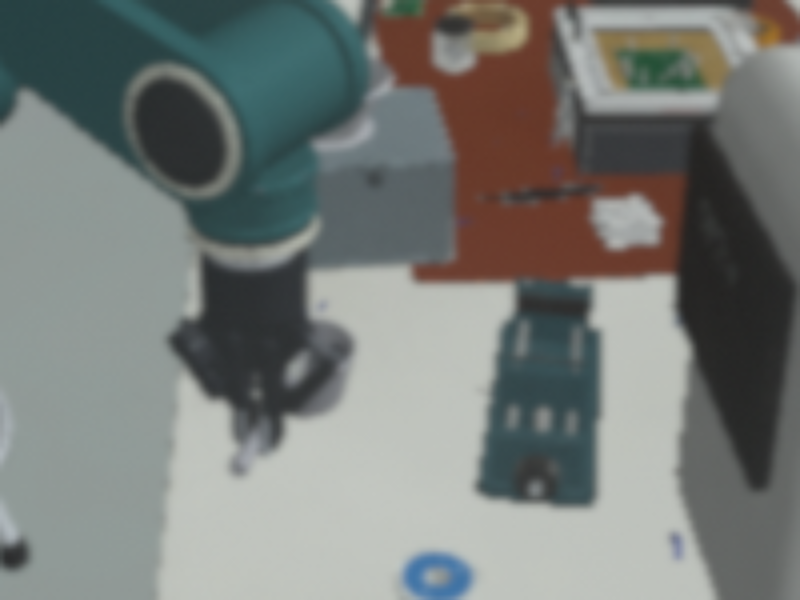

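>>> arm_command(motion=[0, -0.5, 0, 0, 1, 0, -1.2, 0, 0, 1, 0, -2.2, 0, 0, 1, 0, -3, 0, 0, 1, 0, -3, 0, 0, 1])

```text
clock: 3.35
position: [0.4381, -0.2832, 0.2304]
eef_rot: [-1.555, 0.268, -0.271]
force: [-0.1, -0.3, -2.2]
gripper_width: 0.0076
```

```bash
python3 - <<'E'
from h import *
st=r.state(); im=r.get_image('wrist'); 
cv2.imwrite("pics/w4.png",cv2.resize(im[:,:,::-1],(768,576)))
E
```

```text
(no output)
```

View pics/w4.png

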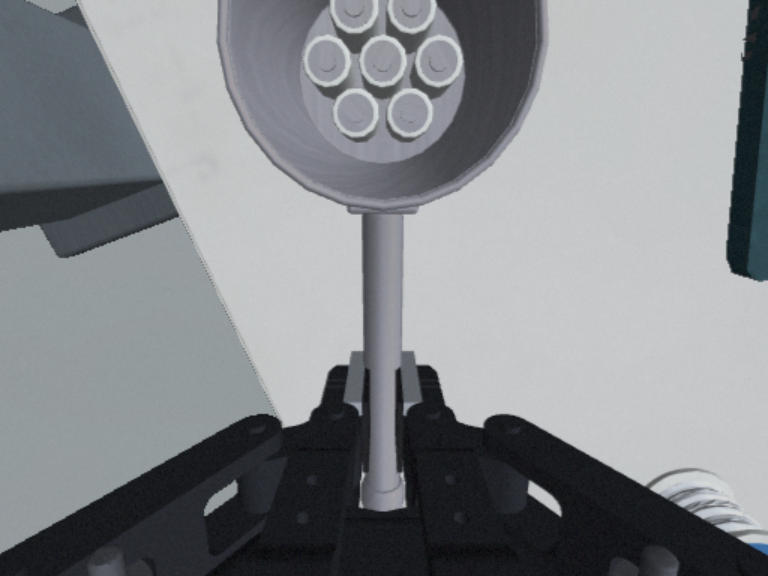

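>>> arm_command(motion=[0, -4, 0, 0, 1, 0, -8, 0, 0, 1, 0, -12, 0, 0, 1, 0, -16, 0, 0, 1, 0, -17, 0, 0, 1])

```text
clock: 3.9
position: [0.4379, -0.2831, 0.4032]
eef_rot: [-1.556, 0.265, -0.273]
force: [-0.7, -1.7, -1.6]
gripper_width: 0.0079
```

```bash
python3 - <<'E'
from h import *
st=r.state(); im=r.get_image('wrist'); 
cv2.imwrite("pics/w5.png",cv2.resize(im[:,:,::-1],(768,576)))
print(st['position'])
im=r.get_image('side')[100:300,100:350]; cv2.imwrite("pics/d5.png",cv2.resize(im[:,:,::-1],(750,600)))
E
```

```text
[ 0.43786256 -0.28305044  0.40321385]
```

View pics/w5.png

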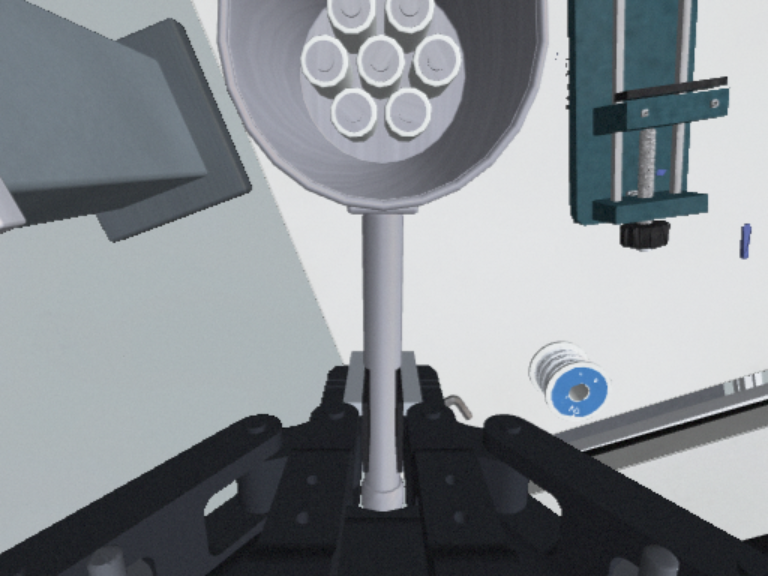

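View pics/d5.png

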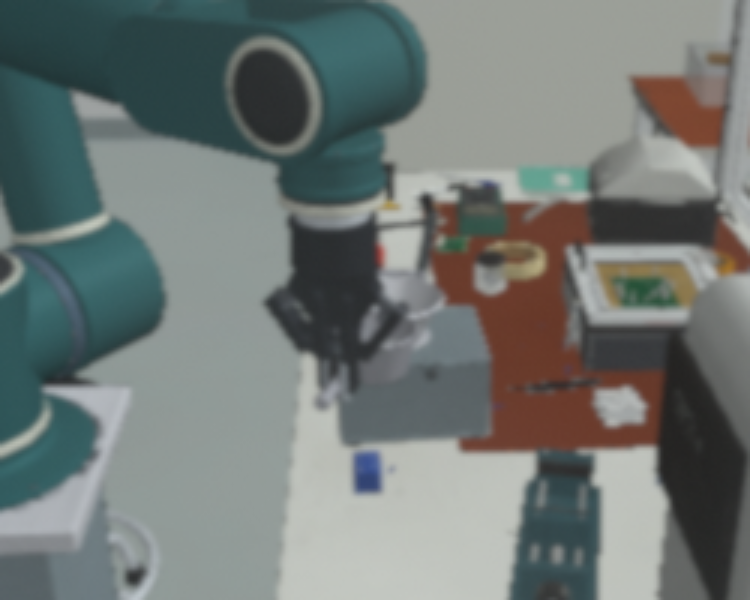

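```bash
cat >> h.py <<'E'
def box(pose,P):
    x,y,a=pose; P=np.atleast_2d(P)/1000.; c,s=np.cos(a),np.sin(a)
    return np.c_[x+c*P[:,0]-s*P[:,1],y+s*P[:,0]+c*P[:,1],P[:,2]]
def overlay(src,n,pose,crop,f,out,C=None):
    im=cv2.imread(src) if isinstance(src,str) else src
    u0,u1,v0,v1=crop; im=cv2.resize(im[v0:v1,u0:u1],None,fx=f,fy=f,interpolation=cv2.INTER_CUBIC)
    C=C or cam(n)
    def L(P,col,closed=False):
        q=(proj(C,box(pose,P))-[u0,v0]+.5)*f
        cv2.polylines(im,[q.round().astype(int)],closed,col,1,cv2.LINE_AA)
    t=np.linspace(0,2*np.pi,60)
    for rr,z in ((60,164),(32,112)): L(np.c_[-20+rr*np.cos(t),rr*np.sin(t),z+0*t],(0,0,255),True)
    for z in (0,112): L([[-90,-75,z],[90,-75,z],[90,75,z],[-90,75,z]],(0,255,0),True)
    for a,b in ((-90,75),(90,75),(-90,-75),(90,-75)): L([[a,b,0],[a,b,112]],(0,255,0))
    L([[39,105,227],[39,163,227]],(255,0,255)); L([[18,100,104],[39,100,227]],(255,0,255))
    L([[-75,86,155],[16,86,155]],(255,128,0)); L([[-45,86,155],[-45,86,199]],(255,128,0))
    cv2.imwrite(out,im)
E
python3 - <<'E'
from h import *
# fit: scene/side picks
sc=lambda u,v:(u/4.4+210-.5,v/4.4+130-.5); sd=lambda u,v:(u/3+180-.5,v/3+150-.5)
obs=[('scene',[-90,75,0],sc(388,520)),('scene',[-90,75,112],sc(408,412)),('scene',[-90,-75,112],sc(470,318)),('scene',[39,163,227],sc(182,350)),('scene',[39,105,227],sc(222,300)),
('side',[-90,-75,0],sd(105,292)),('side',[90,-75,0],sd(248,284)),('side',[90,-75,112],sd(250,210)),('side',[-90,-75,112],sd(97,217)),('side',[90,75,112],sd(236,160)),
('scene',[-20,0,164],sc(357,303)),('side',[-20,0,164],sd(153,150))]
from scipy.optimize import least_squares
Cs={n:cam(n) for n in('scene','side')}
f=lambda p:np.concatenate([(proj(Cs[n],box(p,P))[0]-uv) for n,P,uv in obs])
s=least_squares(f,[.514,.062,.07],loss='soft_l1'); print(s.x); print(f(s.x).reshape(-1,2).round(1))
overlay("pics/scene0.png","scene",s.x,(245,345,170,260),7,"pics/o1.png")
overlay("pics/side0.png","side",s.x,(190,300,140,260),5,"pics/o2.png")
E
```

```text
[0.51454209 0.06375776 0.05978331]
[[ 0.2  2.8]
 [-3.   6.2]
 [ 1.  -0.6]
 [ 0.1 -0. ]
 [ 0.1 -0.2]
 [-1.2  2.5]
 [ 0.6  2.2]
 [ 0.8 -0.2]
 [ 0.5  0.1]
 [-0.7 -1.7]
 [-0.  -1.1]
 [ 0.1 -1.1]]
```

View pics/o1.png

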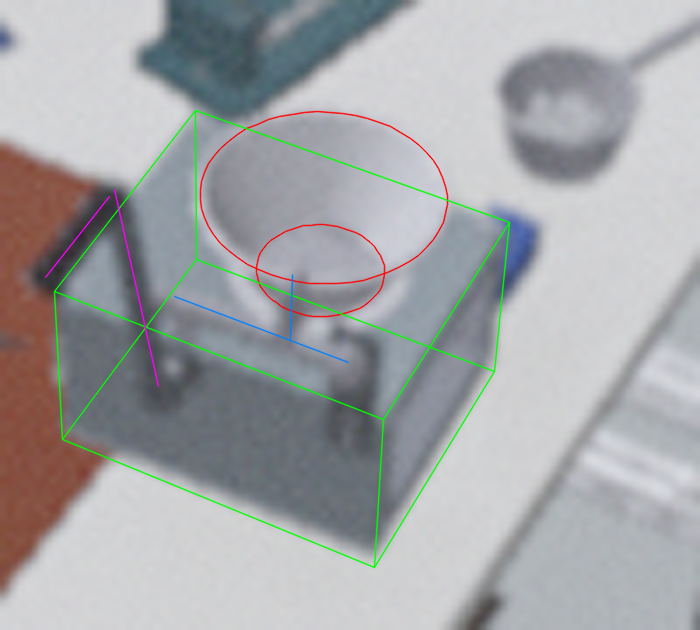

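View pics/o2.png

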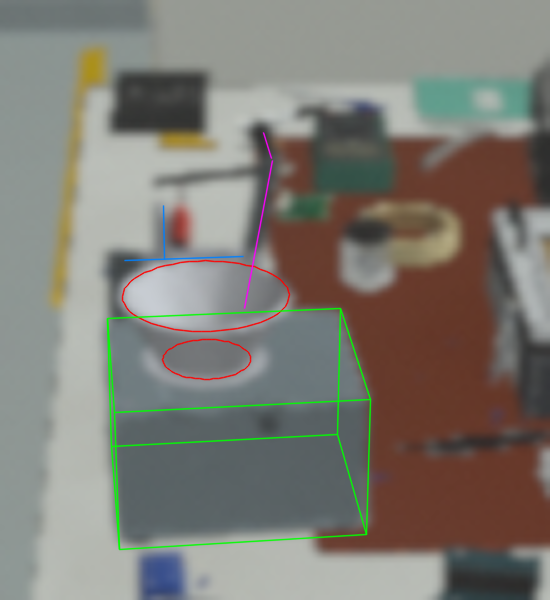

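```bash
python3 - <<'E'
from h import *
im=cv2.imread("pics/scene0.png"); cv2.imwrite("pics/c1.png",cv2.resize(im[170:255,245:345],None,fx=7.9,fy=7,interpolation=cv2.INTER_LANCZOS4) if 0 else cv2.resize(im[175:255,248:328],None,fx=7.5,fy=7.5,interpolation=cv2.INTER_LANCZOS4))
im=cv2.imread("pics/side0.png"); cv2.imwrite("pics/c2.png",cv2.resize(im[165:260,205:285],None,fx=6.3,fy=6.3,interpolation=cv2.INTER_LANCZOS4))
E
```

```text
(no output)
```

View pics/c1.png

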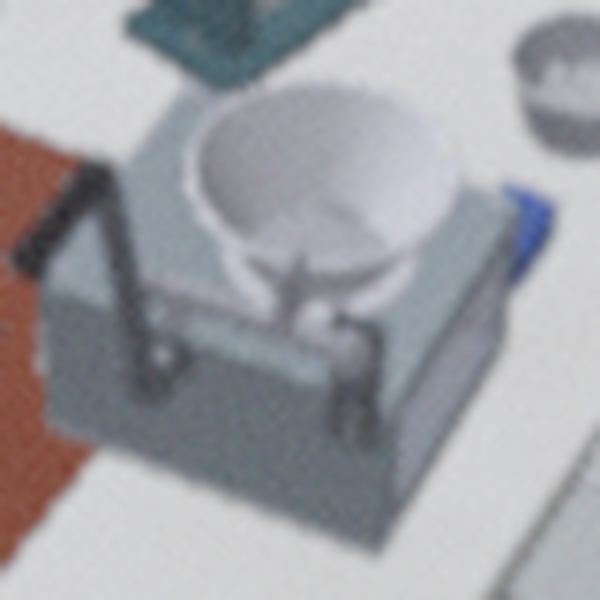

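View pics/c2.png

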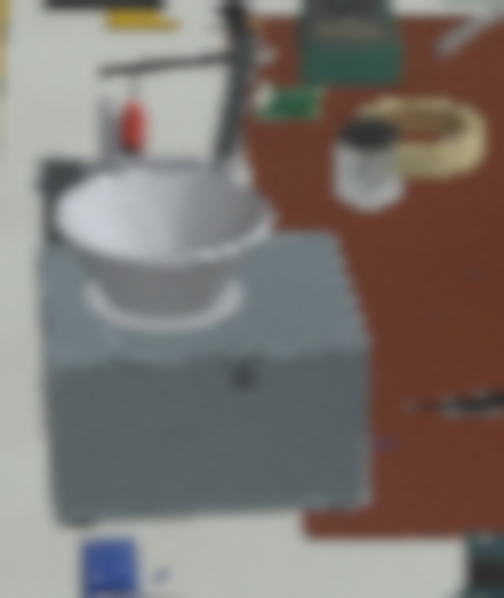

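```bash
python3 - <<'E'
from h import *
sc=lambda u,v:(u/7.5+248-.5,v/7.5+175-.5); sd=lambda u,v:(u/6.3+205-.5,v/6.3+165-.5)
obs=[('scene',[-90,75,0],sc(378,552)),('scene',[90,75,0],sc(50,430)),('scene',[-90,75,112],sc(400,418)),('scene',[90,75,112],sc(45,290)),('scene',[-90,-75,112],sc(518,205)),('scene',[-90,-75,0],sc(505,335)),('scene',[39,163,227],sc(22,262)),('scene',[39,105,227],sc(90,178)),
('side',[-90,-75,0],sd(60,522)),('side',[90,-75,0],sd(368,503)),('side',[90,-75,112],sd(368,345)),('side',[-90,-75,112],sd(47,362)),('side',[90,75,112],sd(338,235)),('side',[-90,75,112],sd(38,250))]
t=np.linspace(0,2*np.pi,80)
circ=np.c_[-20+60*np.cos(t),60*np.sin(t),164+0*t]
from scipy.optimize import least_squares
Cs={n:cam(n) for n in('scene','side')}
def f(p,pr=0):
    e=[(proj(Cs[n],box(p,P))[0]-uv) for n,P,uv in obs]
    q=proj(Cs['scene'],box(p,circ)); a=sc(185,85);b=sc(462,278)
    e+=[q.min(0)-a,q.max(0)-b]
    q=proj(Cs['side'],box(p,circ)); a=sd(57,160);b=sd(273,262)
    e+=[q.min(0)-a,q.max(0)-b]
    return np.concatenate(e)
s=least_squares(f,[.514,.062,.07],loss='soft_l1'); print(s.x,box(s.x,[-20,0,166])); print(f(s.x).reshape(-1,2).round(1).tolist())
E
```

```text
[0.51416393 0.06545043 0.06825381] [[0.4942105  0.06408642 0.166     ]]
[[0.1, 2.7], [-0.9, 1.0], [-1.4, -0.6], [-1.4, -1.5], [0.5, -0.5], [0.1, 3.4], [0.7, 0.2], [0.6, -0.3], [-0.6, 1.8], [-0.2, 1.6], [0.7, -0.3], [0.5, -0.2], [-1.0, -0.9], [0.0, -1.1], [0.7, -0.1], [-0.9, -1.3], [0.3, 1.5], [-0.7, -0.6]]
```

>>> arm_command(motion=[-0.5, 0, 2, 0, 1, -1.2, 0, 5, 0, 1, -2, 0, 8.5, 0, 1, -2.7, 0, 12, 0, 1, -3.5, 0, 15, 0, 1])

```text
clock: 4.5
position: [0.4553, -0.1285, 0.3962]
eef_rot: [-1.553, 0.271, -0.267]
force: [0.3, -0.0, -2.0]
gripper_width: 0.008
```

>>> arm_command(motion=[-0.6, 0, 3, 0, 1, -1.2, 0, 6, 0, 1, -1.8, 0, 8, 0, 1, -2.2, 0, 9.2, 0, 1, -2.2, 0, 9.6, 0, 1])

```text
clock: 5.0
position: [0.4669, -0.0314, 0.3972]
eef_rot: [-1.554, 0.27, -0.267]
force: [0.4, -0.4, -2.7]
gripper_width: 0.0077
```

```bash
cat > snap.py <<'E'
import sys
from h import *
k=sys.argv[1]
st=r.state(); a=r.get_image('scene');b=r.get_image('side');w=r.get_image('wrist')
print(st['position'].round(4),st['force'].round(1),st['gripper_width'],np.degrees(np.arctan2(*R.from_rotvec(st['eef_rot']).as_matrix()[[1,0],0])).round(2))
for n,i in (('a',a),('b',b),('w',w)): cv2.imwrite(f"pics/{k}{n}.png",i[:,:,::-1])
A=cv2.resize(a[140:260,240:370,::-1],(400,369),interpolation=cv2.INTER_CUBIC)
B=cv2.resize(b[120:260,170:320,::-1],(400,373),interpolation=cv2.INTER_CUBIC)[:369]
W=cv2.resize(w[:,:,::-1],(306,230))
o=np.full((600,800,3),0,np.uint8); o[:369,:400]=A;o[:369,400:]=B;o[369:599,:306]=W
cv2.imwrite(f"pics/{k}.png",o)
E
python3 snap.py p6
```

```text
[ 0.4669 -0.0314  0.3972] [ 0.4 -0.4 -2.7] 0.007711491359053794 -19.58
```

View pics/p6.png

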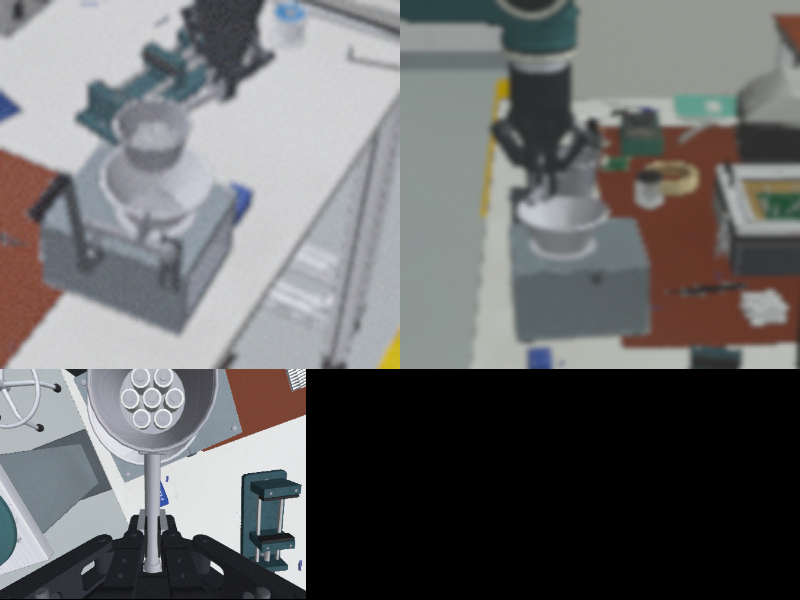

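```bash
python3 - <<'E'
from h import *
st=r.state();C=cam('wrist',st); pose=(.5142,.0652,.068)
im=cv2.imread("pics/p6w.png")
overlay(im,'wrist',pose,(0,512,0,384),1.5,"pics/o6.png",C)
E
```

```text
(no output)
```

View pics/o6.png

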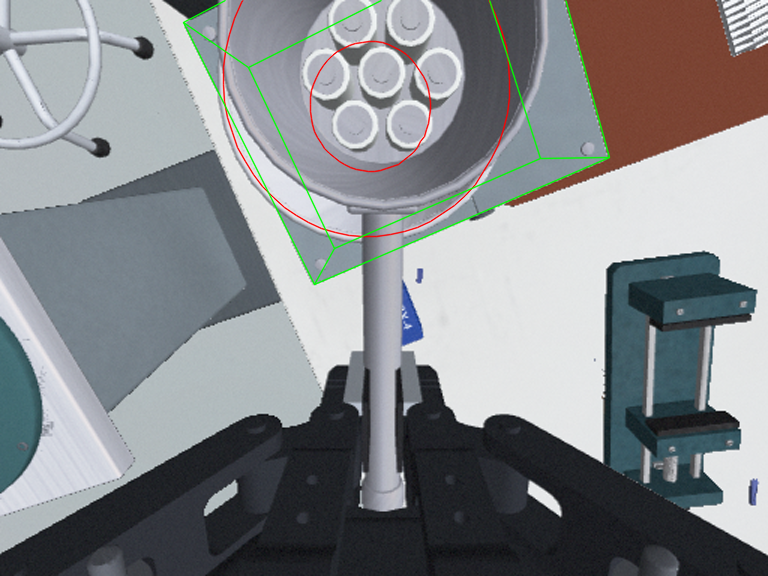

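>>> arm_command(motion=[-0.6, 0, -0.1, 0, 1, -0.6, 2, -0.1, 0, 1, -0.6, 4, -0.1, 0, 1, -0.6, 5.5, -0.1, 0, 1, -0.6, 5.8, -0.1, 0, 1])

```text
clock: 5.65
position: [0.4605, -0.0315, 0.3389]
eef_rot: [-1.554, 0.272, -0.268]
force: [-0.7, 0.2, -3.3]
gripper_width: 0.0083
```

>>> arm_command(motion=[0, 0, 0, 0, 1, 0, 0, 0, 0, 1], force=60)

```text
clock: 5.85
position: [0.461, -0.0313, 0.3417]
eef_rot: [-1.554, 0.268, -0.27]
force: [-0.7, 0.4, -2.6]
gripper_width: 0.0077
```

```bash
python3 snap.py p7; cp pics/p7w.png pics/x.png; python3 - <<'E'
import cv2
cv2.imwrite("pics/p7W.png",cv2.resize(cv2.imread("pics/p7w.png"),(768,576)))
E
```

```text
[ 0.461  -0.0313  0.3417] [-0.7  0.4 -2.6] 0.007653724213518166 -19.66
```

View pics/p7W.png

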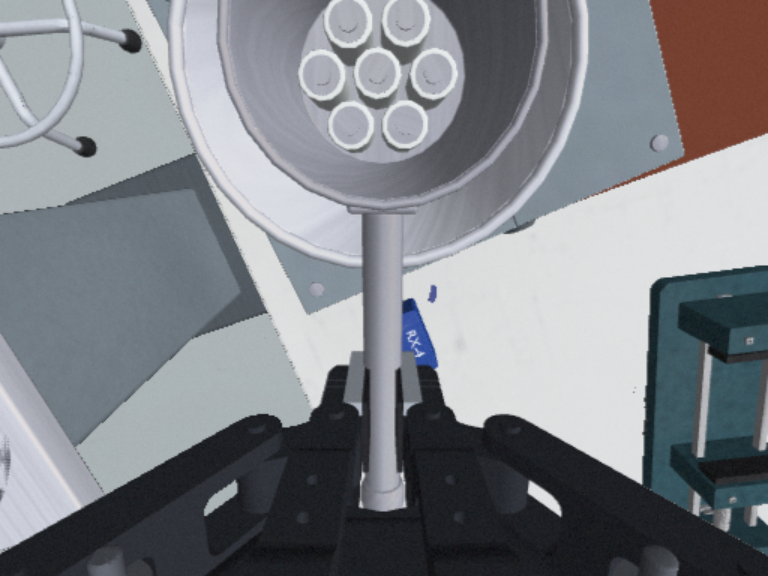

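View pics/p7.png

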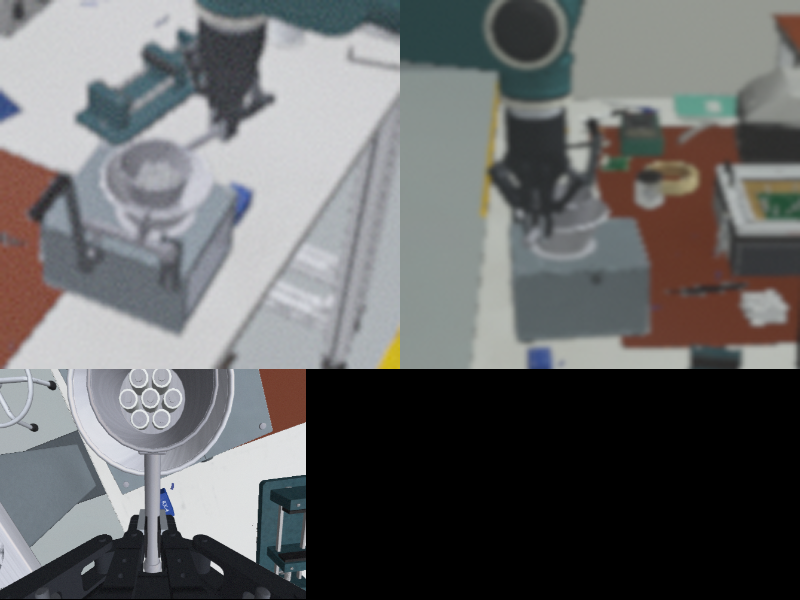

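>>> arm_command(motion=[0, 0, 0, 0, 1, 0, 0, 0, 0, 1], force=20)

```text
clock: 6.2
position: [0.4609, -0.0311, 0.3409]
eef_rot: [-1.554, 0.269, -0.269]
force: [0.5, -1.2, -2.3]
gripper_width: 0.0077
```

```bash
cat > wv.py <<'E'
import sys
from h import *
st=r.state(); w=r.get_image('wrist')
print(st['position'].round(4),st['force'].round(1),st['gripper_width'])
cv2.imwrite(f"pics/{sys.argv[1]}.png",cv2.resize(w[:,:,::-1],(640,480)))
E
python3 wv.py w8
```

```text
[ 0.4609 -0.0311  0.3409] [ 0.5 -1.2 -2.3] 0.0077440064402887416
```

View pics/w8.png

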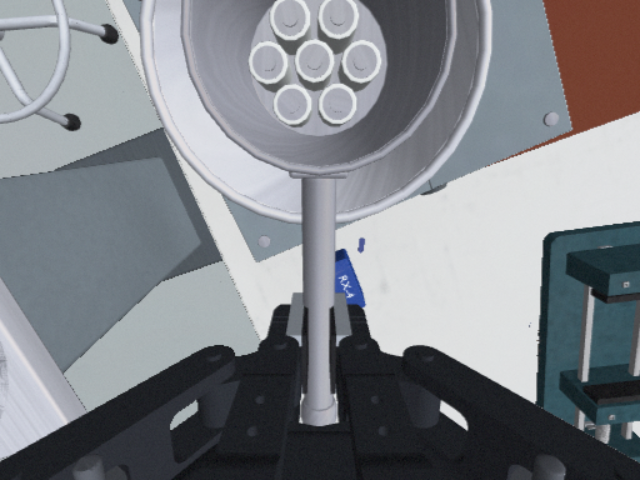

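>>> arm_command(motion=[0, 0, 0, 0, 0.85, 0, 0, 0, 0, 0.83])

```text
clock: 6.45
position: [0.4609, -0.0311, 0.3407]
eef_rot: [-1.554, 0.269, -0.269]
force: [-0.6, 0.3, -2.8]
gripper_width: 0.008
```

```bash
python3 wv.py w9
```

```text
[ 0.4609 -0.0311  0.3407] [-0.6  0.3 -2.8] 0.008005197729377037
```

View pics/w9.png

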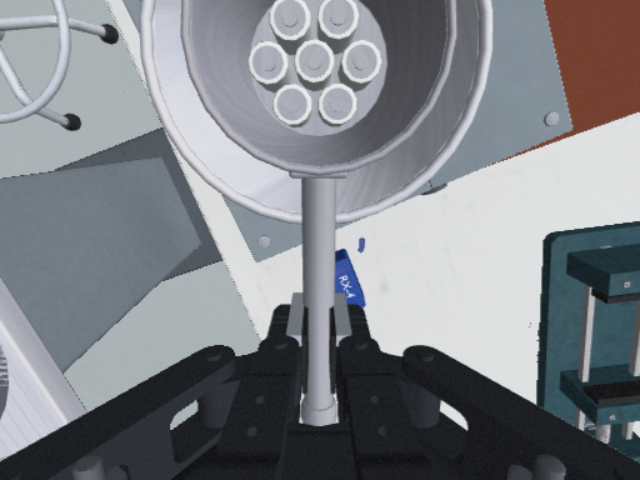

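>>> arm_command(motion=[0, 0, 0, 0, 0.81])

```text
clock: 6.6
position: [0.4609, -0.0311, 0.3407]
eef_rot: [-1.554, 0.269, -0.269]
force: [0.1, 0.7, -2.0]
gripper_width: 0.0086
```

```bash
python3 wv.py w10
```

```text
[ 0.4609 -0.0311  0.3407] [ 0.1  0.7 -2. ] 0.008557890667508502
```

View pics/w10.png

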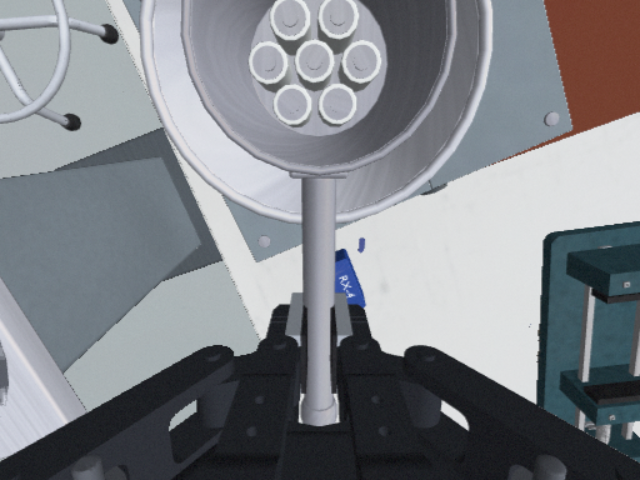

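>>> arm_command(motion=[0, 0, 0, 0, 0.795])

```text
clock: 6.75
position: [0.4609, -0.0311, 0.3407]
eef_rot: [-1.554, 0.269, -0.269]
force: [0.1, -0.2, -2.6]
gripper_width: 0.0092
```

```bash
cat >> wv.py <<'E'
ref=cv2.imread('pics/w8.png').astype(float);cur=cv2.imread(f"pics/{sys.argv[1]}.png").astype(float)
print('diff',abs(ref-cur)[0:180,200:440].mean())
E
python3 wv.py w11
```

```text
[ 0.4609 -0.0311  0.3407] [ 0.1 -0.2 -2.6] 0.009197816549773117
diff 1.9252623456790123
```

>>> arm_command(motion=[0, 0, 0, 0, 0.78])

```text
clock: 6.9
position: [0.4609, -0.0311, 0.3407]
eef_rot: [-1.554, 0.269, -0.269]
force: [0.1, 0.2, -2.6]
gripper_width: 0.0098
```

```bash
python3 wv.py w12
```

```text
[ 0.4609 -0.0311  0.3407] [ 0.1  0.2 -2.6] 0.009787177555672327
diff 2.4310725308641974
```

>>> arm_command(motion=[0, 0, 0, 0, 0.765])

```text
clock: 7.05
position: [0.4609, -0.0311, 0.3407]
eef_rot: [-1.554, 0.269, -0.269]
force: [-0.4, -0.3, -2.2]
gripper_width: 0.0101
```

```bash
python3 wv.py w13
```

```text
[ 0.4609 -0.0311  0.3407] [-0.4 -0.3 -2.2] 0.010062631792966587
diff 3.3002083333333334
```

>>> arm_command(motion=[0, 0, 0, 0, 0.755])

```text
clock: 7.2
position: [0.4609, -0.0311, 0.3407]
eef_rot: [-1.554, 0.269, -0.269]
force: [-0.1, 0.2, -1.0]
gripper_width: 0.0109
```

```bash
python3 wv.py w14
```

```text
[ 0.4609 -0.0311  0.3407] [-0.1  0.2 -1. ] 0.010940714709771338
diff 4.046304012345679
```

View pics/w14.png

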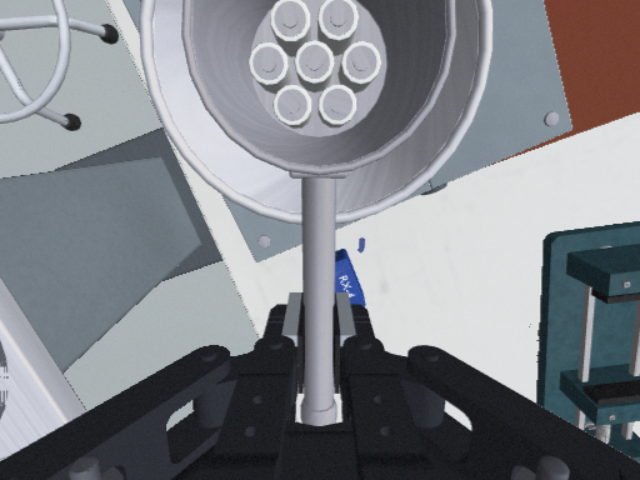

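>>> arm_command(motion=[0, 0, 0, 0, 0.755, 0, 0, 0, 0, 0.755, 0, 0, 0, 0, 0.755])

```text
clock: 7.55
position: [0.4609, -0.0311, 0.3407]
eef_rot: [-1.554, 0.269, -0.269]
force: [0.4, -0.5, -2.3]
gripper_width: 0.0106
```

```bash
python3 snap.py p15;python3 wv.py w15
```

```text
[ 0.4609 -0.0311  0.3407] [ 0.4 -0.5 -2.3] 0.010587742371724534 -19.65
[ 0.4609 -0.0311  0.3407] [-0.1 -0.3 -1.8] 0.010248758553345562
diff 3.9533487654320987
```

View pics/p15.png

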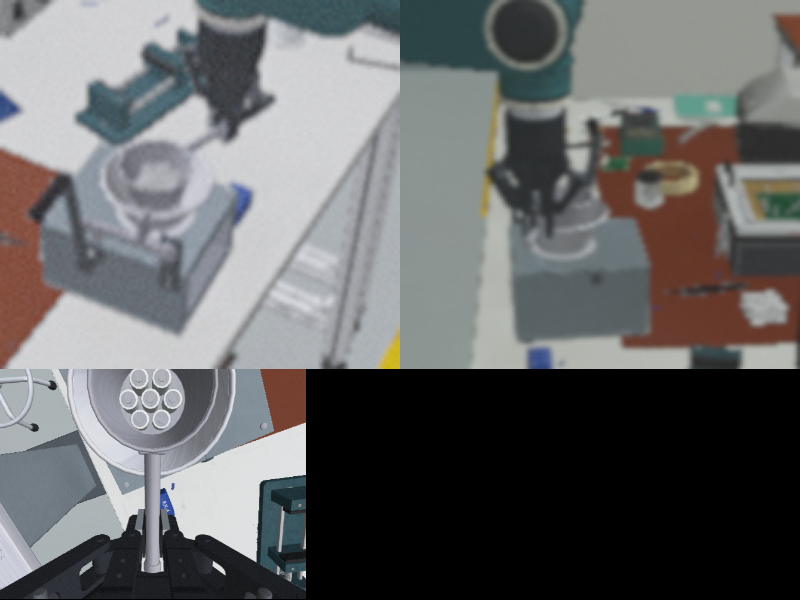

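View pics/w15.png

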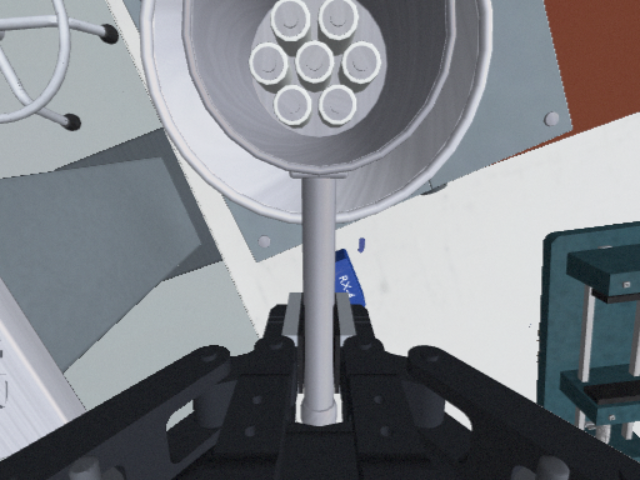

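>>> arm_command(motion=[0, 0, 0, 0, 0.74])

```text
clock: 7.85
position: [0.4609, -0.0311, 0.3408]
eef_rot: [-1.554, 0.269, -0.269]
force: [0.3, 0.2, -1.6]
gripper_width: 0.011
```

```bash
python3 wv.py w16
```

```text
[ 0.4609 -0.0311  0.3408] [ 0.3  0.2 -1.6] 0.01101679127548139
diff 24.9583487654321
```

>>> arm_command(motion=[0, 0, 0, 0, 0.73])

```text
clock: 8.0
position: [0.461, -0.031, 0.3409]
eef_rot: [-1.554, 0.269, -0.269]
force: [0.3, 1.9, -0.6]
gripper_width: 0.0116
```

```bash
python3 wv.py w17
```

```text
[ 0.461  -0.031   0.3409] [ 0.3  1.9 -0.6] 0.011556189369505506
diff 32.151373456790125
```

View pics/w17.png

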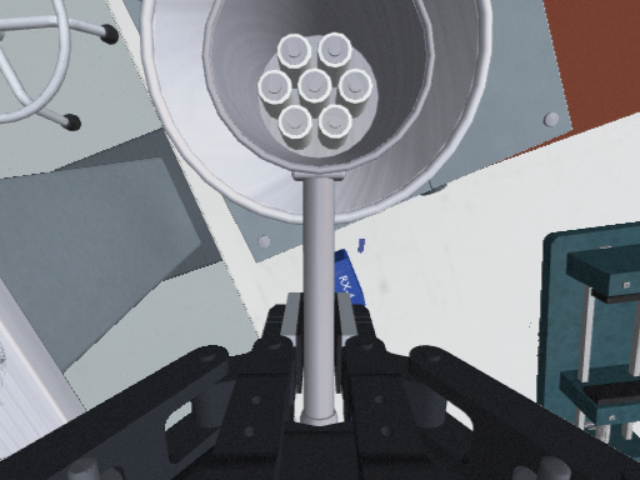

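View pics/w16.png

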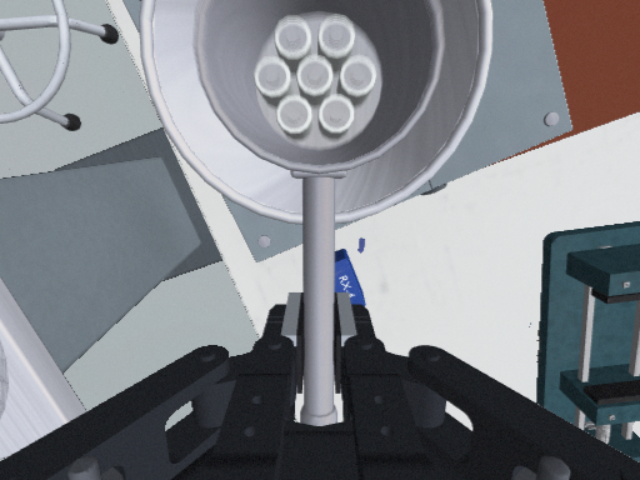

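>>> arm_command(motion=[0, -0.5, 0.4, 0, 0.74, 0, -1, 0.8, 0, 0.74, 0, -1.5, 1.2, 0, 0.74, 0, -2, 1.6, 0, 0.74, 0, -2, 1.6, 0, 0.74])

```text
clock: 8.55
position: [0.4665, -0.0156, 0.3616]
eef_rot: [-1.554, 0.268, -0.269]
force: [0.6, 0.9, -0.6]
gripper_width: 0.0114
```

```bash
python3 wv.py w18
```

```text
[ 0.4665 -0.0156  0.3616] [ 0.6  0.9 -0.6] 0.011361612723650856
diff 36.503503086419755
```

View pics/w18.png

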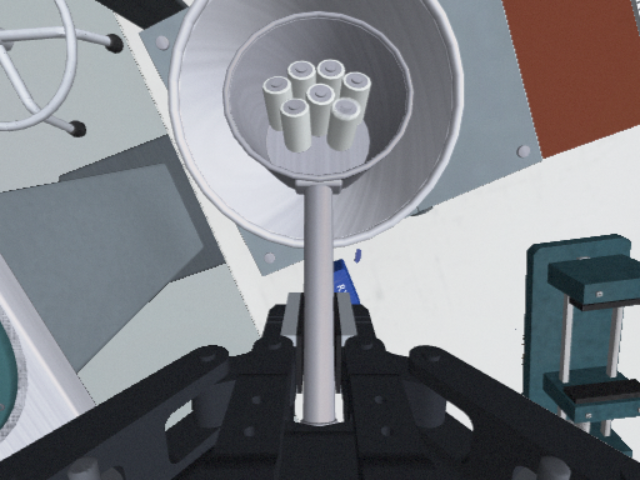

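>>> arm_command(motion=[0, -0.5, 0.5, 0, 0.74, 0, -1, 1, 0, 0.74, 0, -1.5, 1.5, 0, 0.74, 0, -2, 2, 0, 0.74, 0, -2, 2, 0, 0.74])

```text
clock: 9.1
position: [0.4732, 0.0031, 0.3819]
eef_rot: [-1.555, 0.268, -0.27]
force: [-3.4, -5.6, 3.2]
gripper_width: 0.0112
```

```bash
python3 wv.py w19
```

```text
[0.4732 0.0031 0.3819] [-3.4 -5.6  3.2] 0.011159509914759244
diff 47.33212962962963
```

View pics/w19.png

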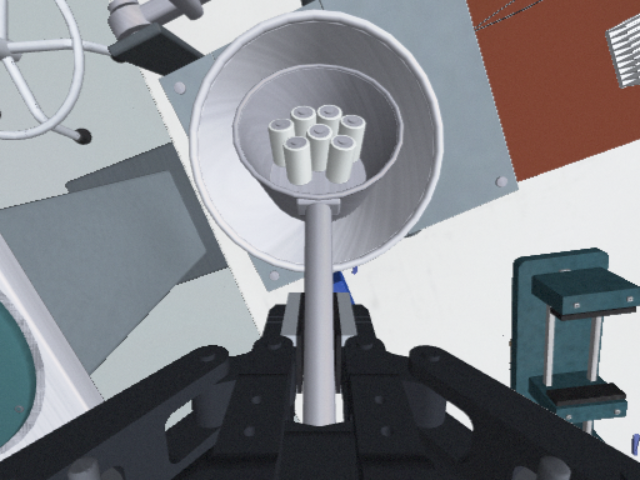

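>>> arm_command(motion=[0, -0.6, -0.3, 0, 0.735, 0, -1.2, -0.3, 0, 0.735, 0, -1.8, -0.3, 0, 0.735, 0, -2.5, -0.3, 0, 0.735, 0, -2.5, -0.3, 0, 0.735])

```text
clock: 9.65
position: [0.4721, -0.0, 0.407]
eef_rot: [-1.554, 0.268, -0.27]
force: [-1.1, 0.4, -2.1]
gripper_width: 0.0113
```

```bash
python3 wv.py w20
```

```text
[ 0.4721 -0.      0.407 ] [-1.1  0.4 -2.1] 0.01133701858337853
diff 50.16904320987654
```

View pics/w20.png

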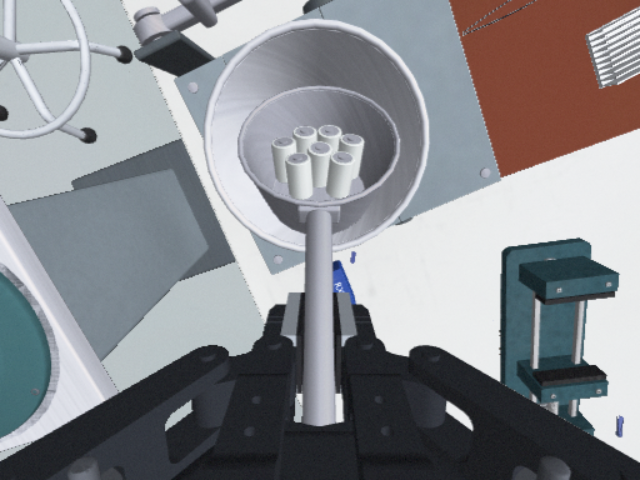

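>>> arm_command(motion=[0, -0.5, 0.5, 0, 0.735, 0, -1, 1, 0, 0.735, 0, -1.2, 1.5, 0, 0.735, 0, -1.4, 2, 0, 0.735, 0, -1.4, 2, 0, 0.735])

```text
clock: 10.2
position: [0.4789, 0.0195, 0.4199]
eef_rot: [-1.554, 0.268, -0.269]
force: [0.6, -0.5, -2.5]
gripper_width: 0.0113
```

```bash
python3 wv.py w21; python3 snap.py p21
```

```text
[0.4789 0.0195 0.4199] [ 0.6 -0.5 -2.5] 0.011293212918336659
diff 51.63289351851852
[0.4788 0.0192 0.4196] [-0.9 -0.1 -1.9] 0.011128987292541989 -19.61
```

View pics/w21.png

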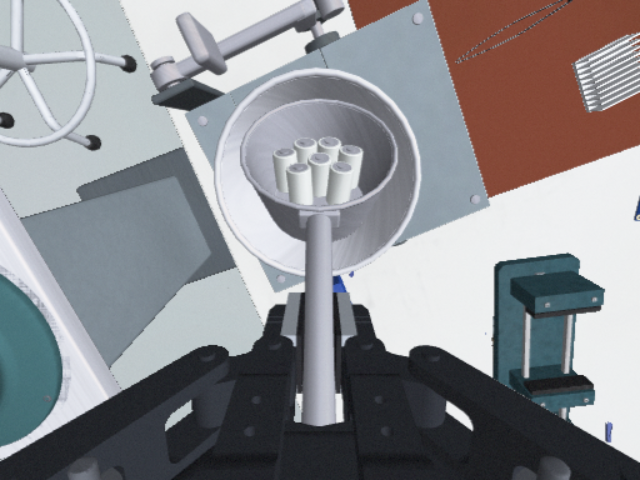

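View pics/p21.png

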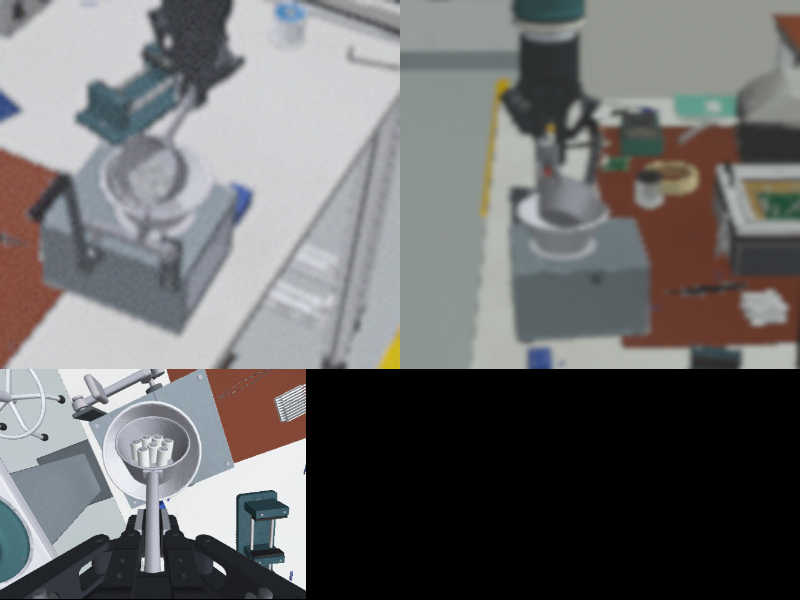

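>>> arm_command(motion=[0, 0, 0, 0, 0.73, 0, 0, 0, 0, 0.74])

```text
clock: 10.6
position: [0.4787, 0.0187, 0.4197]
eef_rot: [-1.554, 0.269, -0.269]
force: [0.1, 0.8, -1.9]
gripper_width: 0.0114
```

```bash
python3 wv.py w22
```

```text
[0.4787 0.0187 0.4197] [ 0.1  0.8 -1.9] 0.011427546396400732
diff 51.25465277777778
```

View pics/w22.png

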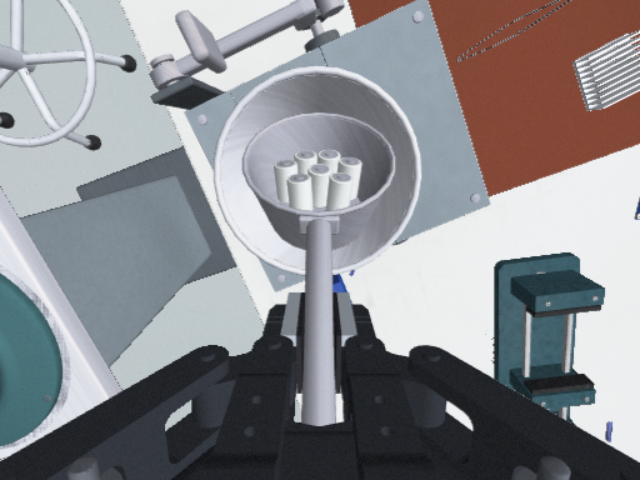

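>>> arm_command(motion=[0, 0, 0.4, 0, 0.73, 0, 0, 0.8, 0, 0.73, 0, 0, 1, 0, 0.73, 0, 0, 1, 0, 0.74])

```text
clock: 11.05
position: [0.4822, 0.0286, 0.4197]
eef_rot: [-1.554, 0.269, -0.269]
force: [-0.1, -0.9, -1.8]
gripper_width: 0.0117
```

```bash
python3 wv.py w23
```

```text
[0.4822 0.0286 0.4197] [-0.1 -0.9 -1.8] 0.011735402020522565
diff 52.3777237654321
```

View pics/w23.png

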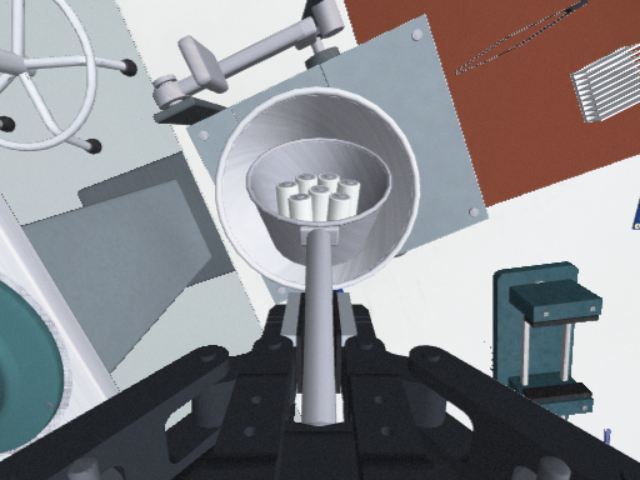

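>>> arm_command(motion=[0, 0, 0.5, 0, 0.73, 0, 0, 1, 0, 0.73, 0, -0.2, 1.5, 0, 0.73, 0, -0.3, 1.5, 0, 0.725, 0, -0.3, 1.5, 0, 0.74])

```text
clock: 11.6
position: [0.4872, 0.0425, 0.4229]
eef_rot: [-1.554, 0.269, -0.269]
force: [-0.6, 0.6, -2.8]
gripper_width: 0.0117
```

```bash
python3 wv.py w24
```

```text
[0.4872 0.0425 0.4229] [-0.6  0.6 -2.8] 0.011664674861818776
diff 55.01113425925926
```

View pics/w24.png

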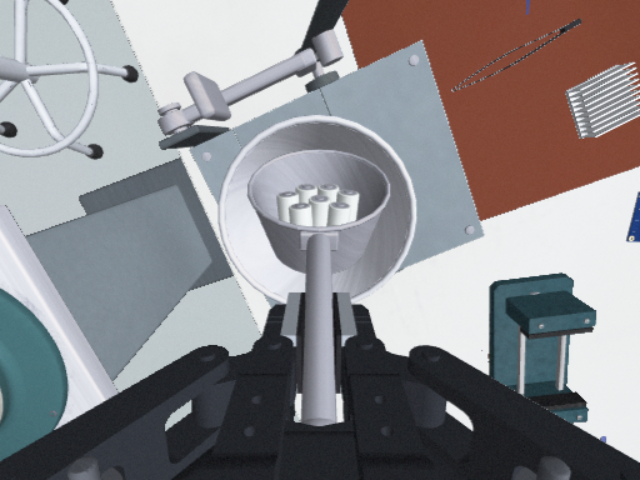

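>>> arm_command(motion=[0, 0, 0.7, 0, 0.735, 0, -0.1, 1.4, 0, 0.735, 0, -0.2, 2.1, 0, 0.735, 0, -0.4, 2.8, 0, 0.735, 0, -0.4, 2.8, 0, 0.735])

```text
clock: 12.15
position: [0.4968, 0.0696, 0.4268]
eef_rot: [-1.554, 0.269, -0.268]
force: [-0.9, -0.9, -1.7]
gripper_width: 0.0112
```

```bash
python3 wv.py w25; python3 snap.py p25
```

```text
[0.4968 0.0696 0.4268] [-0.9 -0.9 -1.7] 0.011191480922726156
diff 62.479243827160495
[0.4967 0.0692 0.4267] [-0.6 -0.3 -1.1] 0.011345135941757109 -19.6
```

View pics/w25.png

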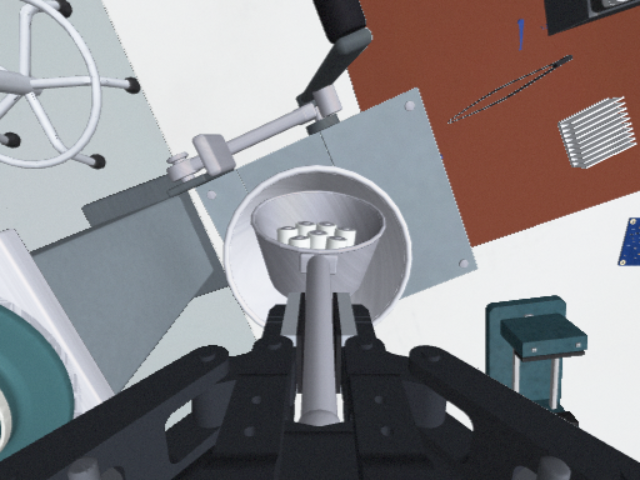

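View pics/p25.png

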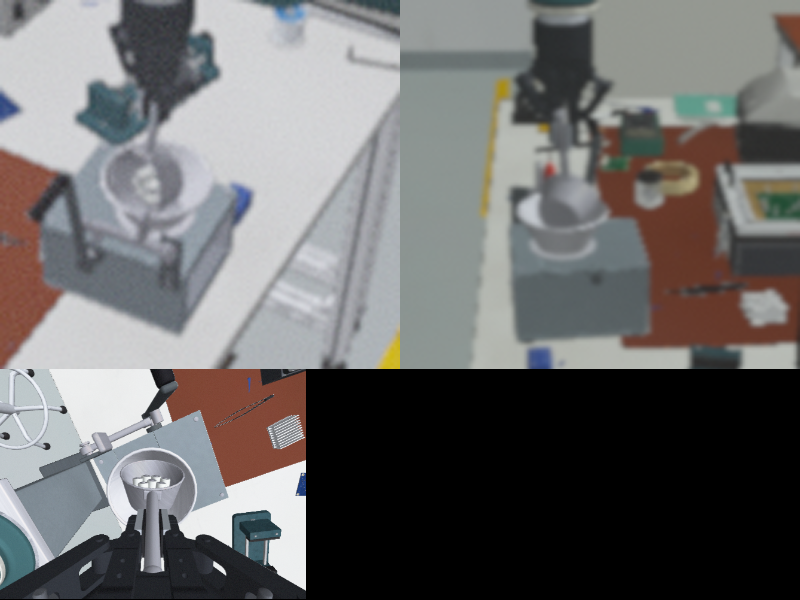

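>>> arm_command(motion=[0, 0, 0.7, 0, 0.735, 0, -0.1, 1.4, 0, 0.735, 0, -0.1, 2.1, 0, 0.735, 0, -0.2, 2.8, 0, 0.735, 0, -0.2, 2.8, 0, 0.735])

```text
clock: 12.85
position: [0.5062, 0.0959, 0.4286]
eef_rot: [-1.554, 0.269, -0.268]
force: [-0.8, -0.4, -0.6]
gripper_width: 0.0111
```

```bash
python3 wv.py w26; python3 snap.py p26
```

```text
[0.5062 0.0959 0.4286] [-0.8 -0.4 -0.6] 0.011081656861458806
diff 67.2859336419753
[0.5061 0.0956 0.4286] [ 0.  -1.1 -1.9] 0.011613077622996211 -19.6
```

View pics/w26.png

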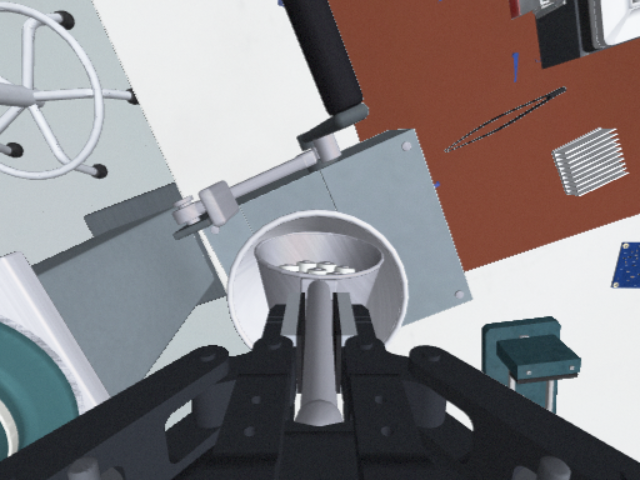

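View pics/p26.png

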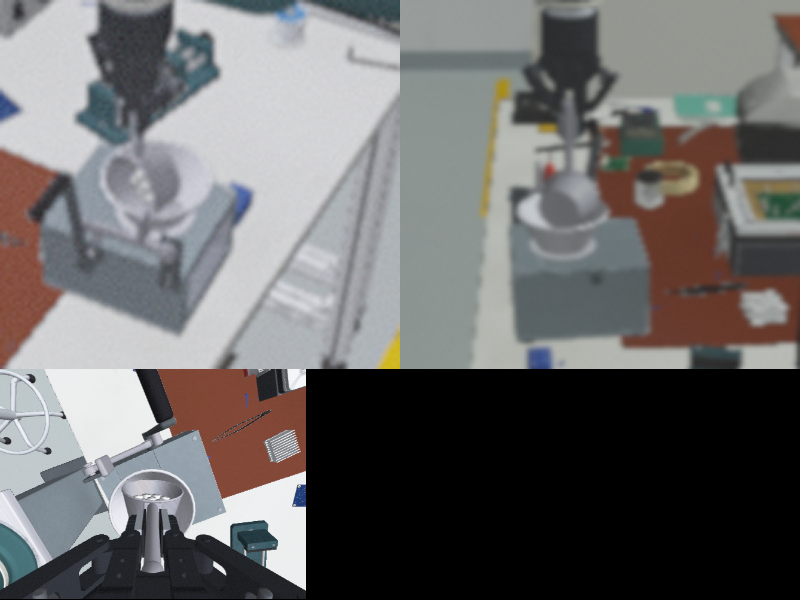

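>>> arm_command(motion=[0, 0, 0.7, 0, 0.735, 0, 0, 1.4, 0, 0.735, 0, 0, 2.1, 0, 0.735, 0, 0, 2.4, 0, 0.735, 0, 0, 2.4, 0, 0.735])

```text
clock: 13.55
position: [0.5142, 0.1182, 0.4286]
eef_rot: [-1.554, 0.269, -0.268]
force: [0.1, -0.6, -1.5]
gripper_width: 0.0111
```

```bash
python3 wv.py w27; python3 snap.py p27
```

```text
[0.5142 0.1182 0.4286] [ 0.1 -0.6 -1.5] 0.01113690703428381
diff 72.13850308641975
[0.5141 0.118  0.4286] [-0.9 -0.8 -1.6] 0.011584320664160229 -19.62
```

View pics/w27.png

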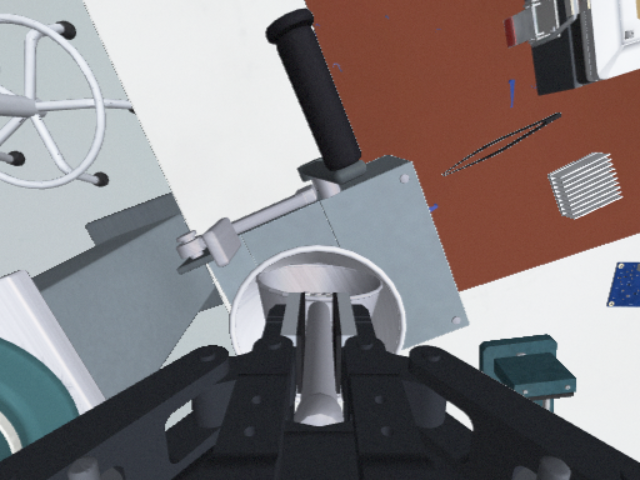

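View pics/p27.png

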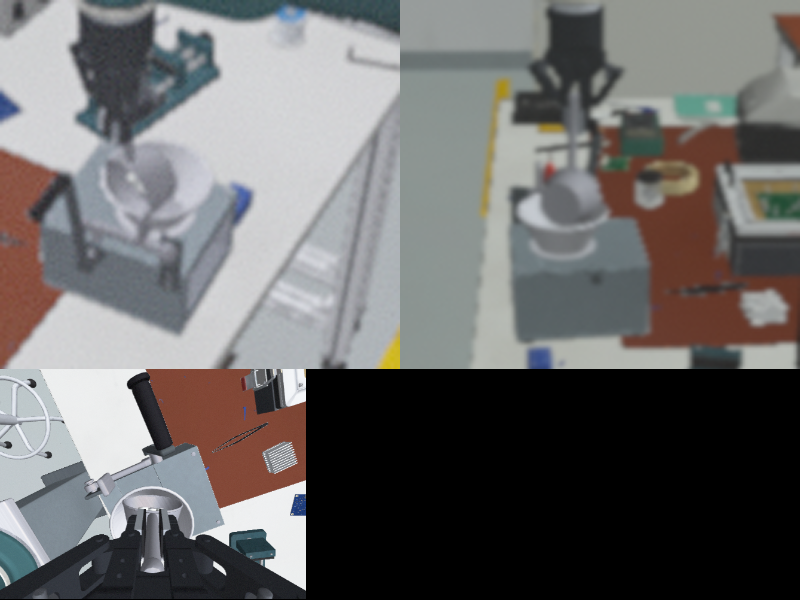

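```bash
python3 - <<'E'
import cv2
im=cv2.imread("pics/p27a.png")[175:230,262:320]; cv2.imwrite("pics/z27.png",cv2.resize(im,None,fx=10,fy=10,interpolation=cv2.INTER_CUBIC))
E
```

```text
(no output)
```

View pics/z27.png

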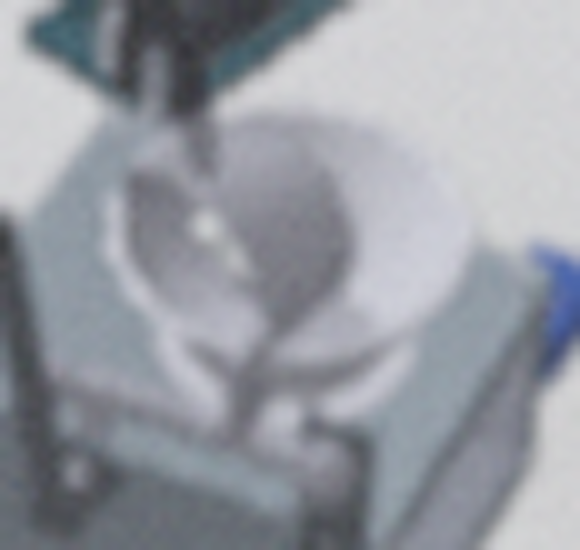

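>>> arm_command(motion=[0, 0, 0, 0, 1, 0, 0, 0, 0, 1, 0, 0, 0, 0, 1], force=120)

```text
clock: 14.05
position: [0.514, 0.1176, 0.4287]
eef_rot: [-1.554, 0.269, -0.269]
force: [-0.9, 0.5, -1.8]
gripper_width: 0.0078
```

>>> arm_command(motion=[0, -0.6, -0.7, 0, 1, 0, -1.2, -1.4, 0, 1, 0, -1.5, -2.1, 0, 1, 0, -1.5, -2.5, 0, 1, 0, -1.5, -2.5, 0, 1])

```text
clock: 14.55
position: [0.5054, 0.0935, 0.4439]
eef_rot: [-1.554, 0.27, -0.27]
force: [-0.5, 0.2, -1.9]
gripper_width: 0.0076
```

```bash
cat > zm.py <<'E'
import sys
from h import *
k=sys.argv[1]; st=r.state(); print(st['position'].round(4),st['force'].round(1),st['gripper_width'])
a=r.get_image('scene');b=r.get_image('side')
A=cv2.resize(a[165:230,262:327,::-1],(400,400),interpolation=cv2.INTER_CUBIC)
B=cv2.resize(b[165:230,200:265,::-1],(400,400),interpolation=cv2.INTER_CUBIC)
cv2.imwrite(f"pics/{k}.png",np.hstack([A,B]))
E
python3 zm.py z28; python3 wv.py w28
```

```text
[0.5054 0.0935 0.4439] [-0.5  0.2 -1.9] 0.0075941044145790585
[0.5056 0.094  0.4436] [-0.3  0.3 -1.3] 0.00750820239692267
diff 66.72108796296297
```

View pics/z28.png

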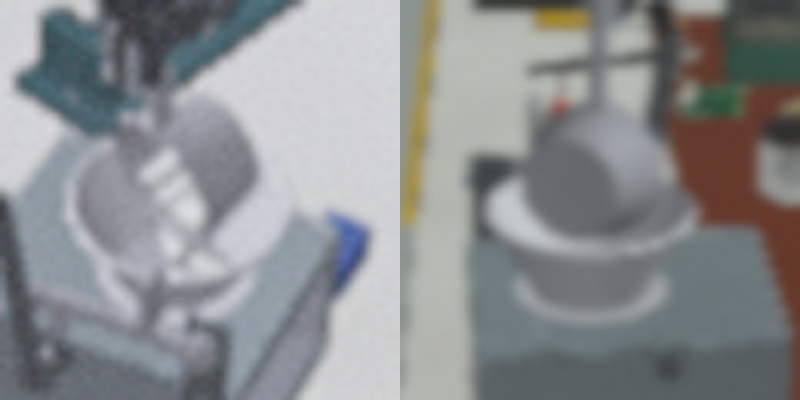

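View pics/w28.png

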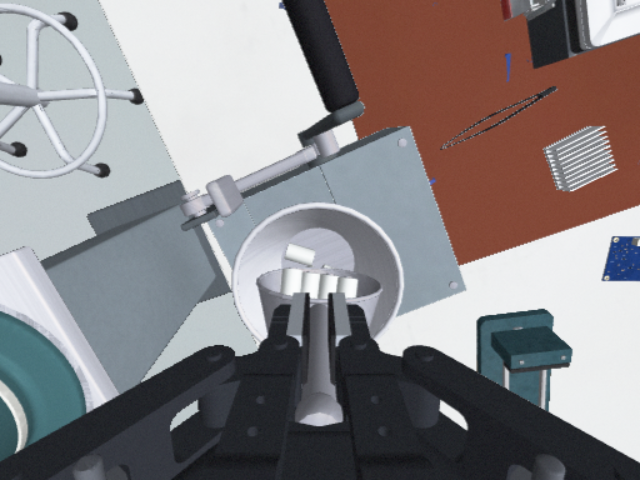

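>>> arm_command(motion=[0, 0, 0, 0, 1, 0, 0, 0.8, 0, 1, 0, 0, 0, 0, 1, 0, 0, 0.8, 0, 1, 0, 0, 0, 0, 1])

```text
clock: 15.2
position: [0.5059, 0.0949, 0.4436]
eef_rot: [-1.554, 0.269, -0.268]
force: [-0.5, -0.6, -2.0]
gripper_width: 0.0078
```

```bash
python3 zm.py z29; python3 wv.py w29
```

```text
[0.5059 0.0949 0.4436] [-0.5 -0.6 -2. ] 0.007848022528566836
[0.5055 0.0938 0.4437] [-0.1 -0.3 -1.8] 0.007439882276512999
diff 66.67978395061728
```

View pics/z29.png

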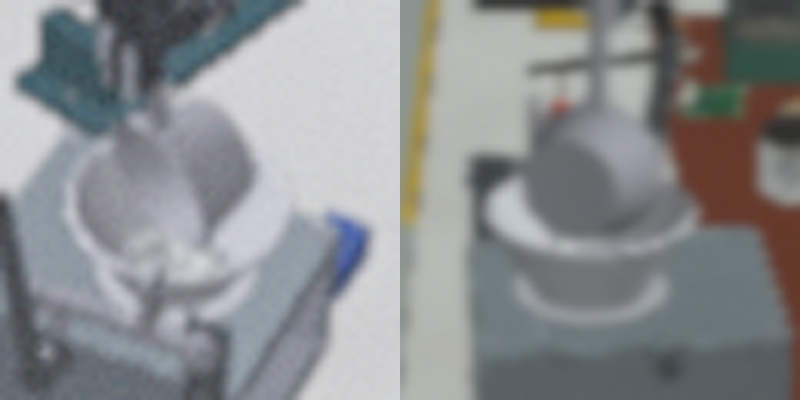

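View pics/w29.png

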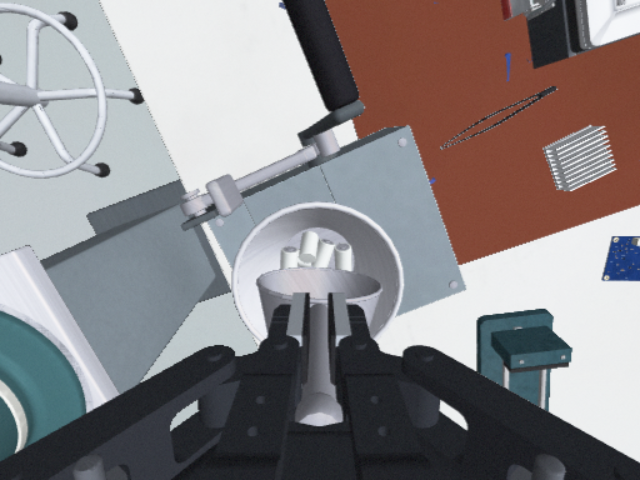

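>>> arm_command(motion=[0, -2, 0, 0, 1, 0, -4, 0, 0, 1, 0, -6, -1, 0, 1, 0, -7, -3, 0, 1, 0, -7, -5, 0, 1])

```text
clock: 15.85
position: [0.4885, 0.0466, 0.5155]
eef_rot: [-1.554, 0.267, -0.27]
force: [1.0, -0.8, -1.4]
gripper_width: 0.0079
```

```bash
python3 wv.py w30
```

```text
[0.4885 0.0466 0.5155] [ 1.  -0.8 -1.4] 0.007859090674163583
diff 56.620632716049386
```

View pics/w30.png

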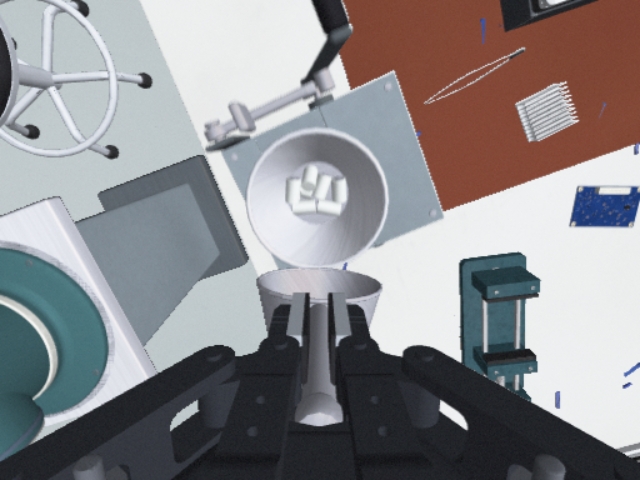

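```bash
python3 - <<'E'
from h import *
im=r.get_image('wrist')[95:220,190:320,::-1]; cv2.imwrite("pics/z30.png",cv2.resize(im,None,fx=5,fy=4.8,interpolation=cv2.INTER_CUBIC))
E
```

```text
(no output)
```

View pics/z30.png

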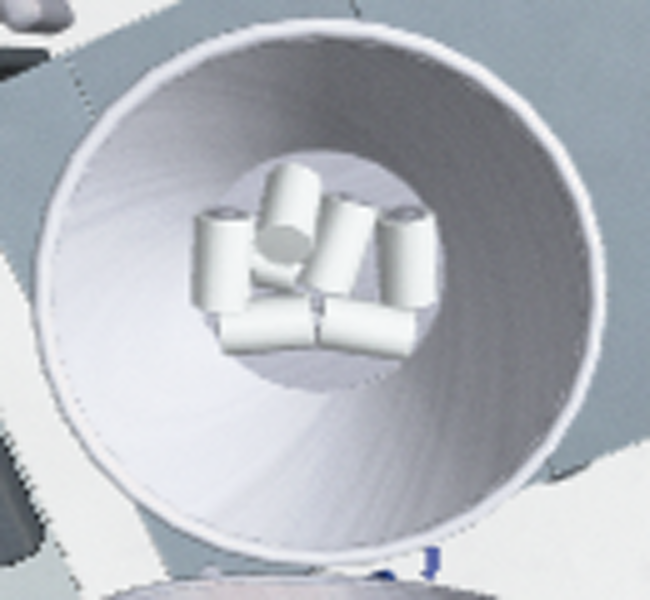

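```bash
python3 - <<'E'
from h import *
S,D=cam('scene'),cam('side')
sc=lambda u,v:(u/4.4+210-.5,v/4.4+130-.5); sd=lambda u,v:(u/3+180-.5,v/3+150-.5)
print('relay',onz(D,sd(127,305),.03),onz(D,sd(127,328),0))
print('spool',onz(D,sd(238,522),.045), onz(S,sc(547,60),.045))
print('hex',onz(D,sd(40,577),0),onz(D,sd(122,560),0))
print('vise',onz(D,sd(268,458),0),onz(D,sd(357,465),0))
print('edge',onz(D,sd(25,590),0),onz(D,sd(50,300),0),onz(D,sd(40,420),0))
st=r.state();C=cam('wrist',st)
E
```

```text
relay [ 0.46025585 -0.07659672  0.03      ] [ 0.45969563 -0.07852986  0.        ]
spool [ 0.55455044 -0.4433462   0.045     ] [ 0.55755459 -0.44400573  0.045     ]
hex [ 0.38511481 -0.45032846  0.        ] [ 0.45482982 -0.43528745  0.        ]
vise [ 0.59686357 -0.31070846  0.        ] [ 0.68230195 -0.32596561  0.        ]
edge [ 0.37350422 -0.46398123  0.        ] [ 0.36812495 -0.01452359  0.        ] [ 0.37116513 -0.23939244  0.        ]
```

>>> arm_command(motion=[1, 0, -3, 0, 1, 2.5, 0, -7.5, 0, 1, 4.1, 0, -12, 0, 1, 5.7, 0, -16.5, 0, 1, 7, 0, -20.5, 0, 1])

```text
clock: 16.45
position: [0.4857, -0.1714, 0.5135]
eef_rot: [-1.554, 0.269, -0.269]
force: [1.1, -0.2, -1.9]
gripper_width: 0.0076
```

>>> arm_command(motion=[0.8, 1, -2.2, 0, 1, 0.8, 5, -2.2, 0, 1, 0.8, 9, -2.2, 0, 1, 0.8, 13, -2.2, 0, 1, 0.8, 16, -2.2, 0, 1])

```text
clock: 16.95
position: [0.4858, -0.1926, 0.351]
eef_rot: [-1.553, 0.271, -0.268]
force: [0.2, -0.1, 0.7]
gripper_width: -0.0002
```

```bash
cat > bd.py <<'E'
import sys
from h import *
k=sys.argv[1]; st=r.state(); print(st['position'].round(4),st['force'].round(1),st['gripper_width'])
a=r.get_image('scene');b=r.get_image('side')
A=cv2.resize(a[120:220,280:380,::-1],(400,400),interpolation=cv2.INTER_CUBIC)
B=cv2.resize(b[200:320,170:290,::-1],(400,400),interpolation=cv2.INTER_CUBIC)
cv2.imwrite(f"pics/{k}.png",np.hstack([A,B]))
E
python3 bd.py b31;python3 wv.py w31
```

```text
[ 0.4858 -0.1926  0.351 ] [ 0.2 -0.1  0.7] -0.0001592122111830738
[ 0.4856 -0.1925  0.3496] [-0.7  0.2 -0.4] 0.0004258138820762282
diff 64.92803240740741
```

View pics/b31.png

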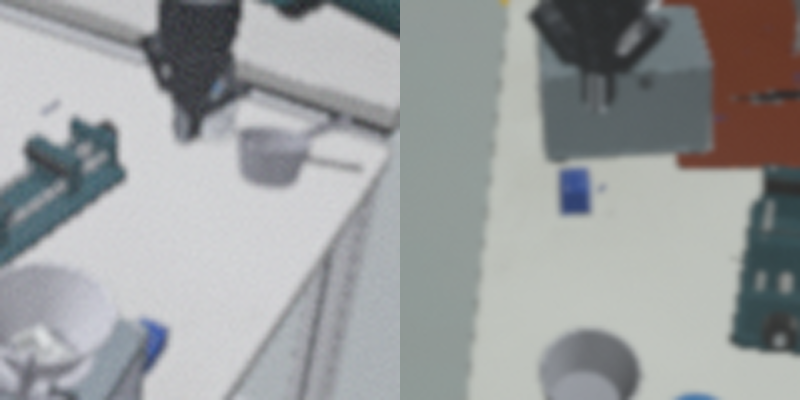

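View pics/w31.png

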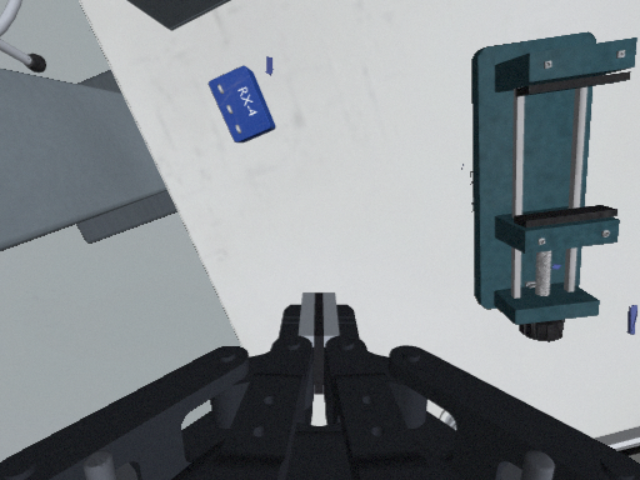

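```bash
python3 - <<'E'
from h import *
a=r.get_image('scene');b=r.get_image('side')
A=cv2.resize(a[110:190,310:410,::-1],(400,320),interpolation=cv2.INTER_CUBIC)
B=cv2.resize(b[270:370,170:295,::-1],(400,320),interpolation=cv2.INTER_CUBIC)
cv2.imwrite("pics/b32.png",np.hstack([A,B])); cv2.imwrite("pics/b32b.png",b[:,:,::-1])
E
```

```text
(no output)
```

View pics/b32.png

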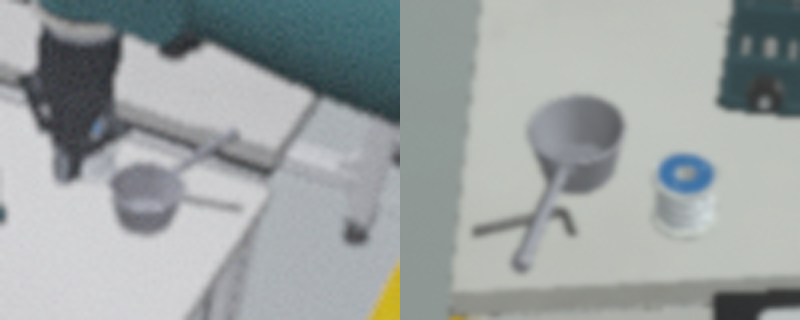

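View pics/b32b.png

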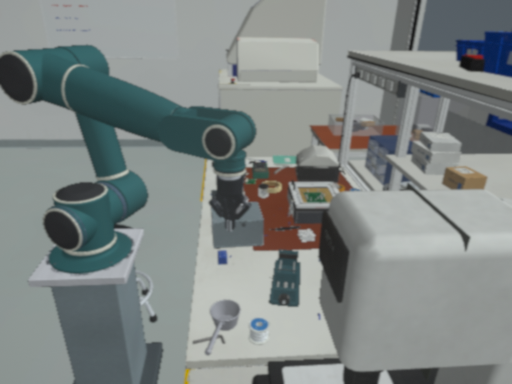

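>>> arm_command(motion=[0, -2, 0, 0, -1, 0, -5, 0, 0, -1, 0, -8, 0, 0, -1, 0, -8, 0, 0, -1])

```text
clock: 17.6
position: [0.4859, -0.1928, 0.4405]
eef_rot: [-1.556, 0.263, -0.276]
force: [0.9, 0.7, 0.2]
gripper_width: 0.0583
```

```bash
python3 - <<'E'
from h import *
a=r.get_image('scene');b=r.get_image('side')
A=cv2.resize(a[130:180,320:382,::-1],None,fx=6.4,fy=6.4,interpolation=cv2.INTER_CUBIC)
B=cv2.resize(b[290:360,180:280,::-1],None,fx=4,fy=4.57,interpolation=cv2.INTER_CUBIC)
cv2.imwrite("pics/b33.png",np.hstack([A[:319],B[:319]])); print(A.shape,B.shape)
E
```

```text
(320, 397, 3) (320, 400, 3)
```

View pics/b33.png

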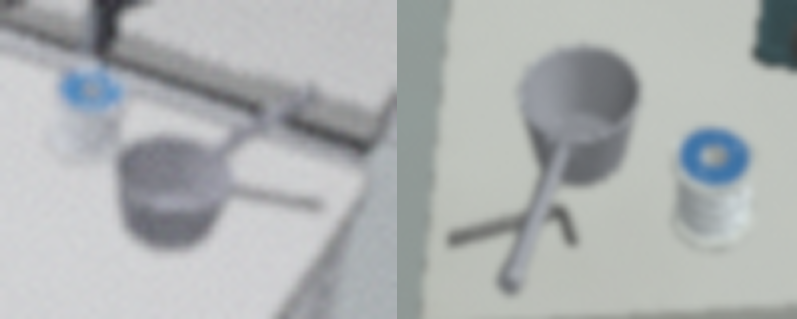

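```bash
python3 - <<'E'
from h import *
S,D=cam('scene'),cam('side')
c=tri([S,D],[(346.9,156.1),(225.3,309.7)]);e=tri([S,D],[(367.7,143.9),(208.3,350)])
print(c,e,np.linalg.norm(e-c), onz(S,(346.9,156.1),.046),onz(D,(225.3,309.7),.046),onz(D,(208.3,350),.04),onz(S,(367.7,143.9),.04))
E
```

```text
[ 0.46992243 -0.38747513  0.04593581] [ 0.42846375 -0.51914936  0.041724  ] 0.138111054661997 [ 0.47045372 -0.38745053  0.046     ] [ 0.46933748 -0.3877438   0.046     ] [ 0.42785436 -0.5176169   0.04      ] [ 0.4295606  -0.52147894  0.04      ]
```

>>> arm_command(motion=[-6.8, 0, 15.7, 0, -1, -6.8, 0, 15.7, 0, 0, -6.8, 0, 15.7, 0, 0, -6.8, 0, 15.7, 0, 0, -6.8, 0, 15.7, 0, 0], force=20)

```text
clock: 18.2
position: [0.4743, -0.0199, 0.4337]
eef_rot: [-1.554, 0.266, -0.267]
force: [-0.3, -1.1, -1.0]
gripper_width: 0.0425
```

>>> arm_command(motion=[-6.8, 0, 15.7, 0.15, 0, -6.8, 0, 15.7, 0.3, 0, -6.8, 0, 15.7, 0.45, 0, -6.8, 0, 15.7, 0.6, 0, -6.8, 0, 15.7, 0.75, 0])

```text
clock: 18.7
position: [0.4632, 0.1511, 0.4334]
eef_rot: [-1.42, 0.798, -0.797]
force: [0.1, -0.4, -0.4]
gripper_width: 0.043
```

```bash
cat > rel.py <<'E'
import sys
from h import *
pose=(.5142,.0652,.068)
def go(P,ang,off=0.155):
    st=r.state();Rm=R.from_rotvec(st['eef_rot']).as_matrix()
    t=box(pose,P)[0]; t[2]+=off
    a=np.degrees(np.arctan2(Rm[1,0],Rm[0,0])); 
    print('pos',st['position'].round(4),'tgt',t.round(4),'shift cm',(Rm.T@(t-st['position'])*100).round(2),'xang',a.round(2),'turn',np.radians(-(ang-a)).round(3),'f',st['force'].round(1),'w',st['gripper_width'],'j',st['joint_pos'].round(2))
E
python3 -c "
from rel import *
go([-45,86,197],-86.1)"
```

```text
pos [0.4632 0.1511 0.4334] tgt [0.4635 0.1479 0.352 ] shift cm [ 0.29  8.14 -0.14] xang -58.63 turn 0.479 f [ 0.1 -0.4 -0.4] w 0.04296943621405093 j [ 0.26 -0.31  1.79  0.    1.66  1.29]
```

>>> arm_command(motion=[0, 0, 0, 0.15, 0, 0, 0, 0, 0.3, 0, 0, 0, 0, 0.41, 0, 0, 0, 0, 0.41, 0, 0, 0, 0, 0.41, 0])

```text
clock: 19.2
position: [0.4637, 0.1481, 0.4336]
eef_rot: [-1.274, 1.103, -1.103]
force: [0.1, -0.1, -0.2]
gripper_width: 0.0428
```

```bash
python3 -c "
from rel import *
go([-45,86,197],-86.1)
st=r.state(); im=r.get_image('wrist')[:,:,::-1].copy()
overlay(im,'wrist',pose,(0,512,0,384),1.5,'pics/o34.png',cam('wrist',st))"
```

```text
pos [0.4637 0.1481 0.4336] tgt [0.4635 0.1479 0.352 ] shift cm [ 0.01  8.16 -0.02] xang -81.79 turn 0.075 f [ 0.1 -0.1 -0.2] w 0.0428075280557862 j [ 0.26 -0.31  1.79 -0.    1.66  1.68]
```

View pics/o34.png

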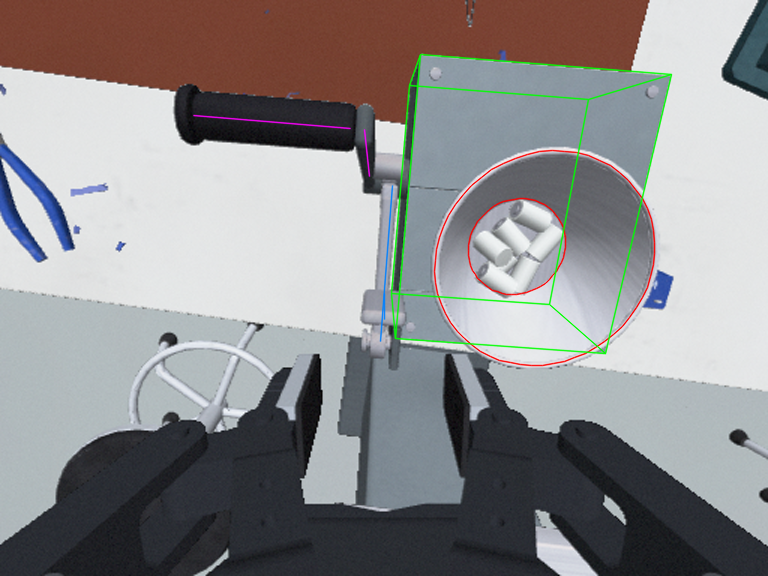

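>>> arm_command(motion=[0, 2.5, 0, 0.07, 0, 0, 5, 0, 0.07, 0, 0, 7, 0, 0.07, 0, 0, 8.1, 0, 0.07, 0, 0, 8.1, 0, 0.07, 0])

```text
clock: 19.75
position: [0.4634, 0.1483, 0.3515]
eef_rot: [-1.244, 1.158, -1.156]
force: [-0.4, 0.8, 2.0]
gripper_width: 0.0426
```

```bash
python3 -c "
from rel import *
go([-45,86,197],-86.1)"; python3 wv.py w35; python3 zm.py z35
```

```text
pos [0.4634 0.1483 0.3515] tgt [0.4635 0.1479 0.352 ] shift cm [ 0.04 -0.05  0.01] xang -85.9 turn 0.003 f [-0.4  0.8  2. ] w 0.042576446880917905 j [ 0.26 -0.29  1.9  -0.    1.53  1.76]
[0.4634 0.1483 0.3515] [-0.4  0.8  2. ] 0.042576446880917905
diff 67.91979938271605
[0.4635 0.1484 0.3528] [0.9 0.  0.2] 0.04266387052022337
```

View pics/w35.png

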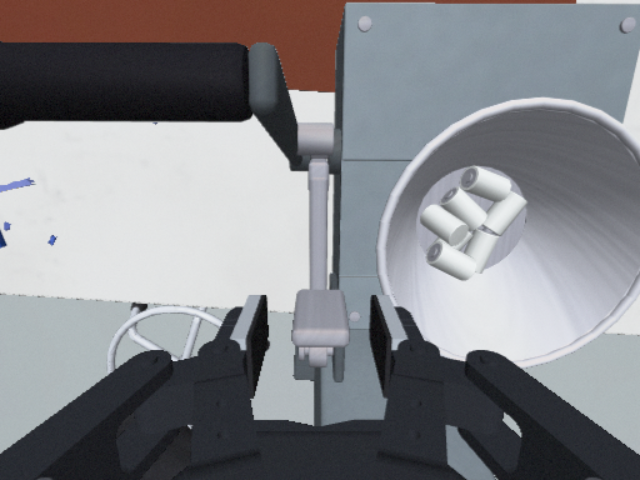

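View pics/z35.png

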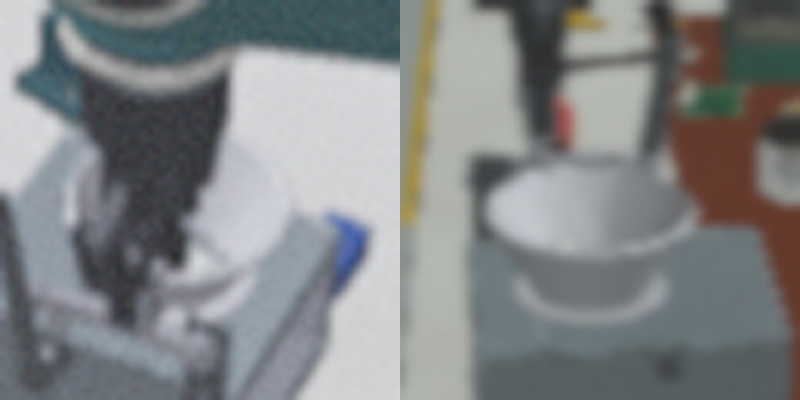

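>>> arm_command(motion=[0, 0, 0, 0, 0.3, 0, 0, 0, 0, 1, 0, 0, 0, 0, 1, 0, 0, 0, 0, 1], force=20)

```text
clock: 20.3
position: [0.4636, 0.148, 0.3537]
eef_rot: [-1.242, 1.156, -1.159]
force: [-0.4, -8.7, 4.4]
gripper_width: 0.0215
```

```bash
python3 wv.py w36; python3 - <<'E'
import numpy as np
# commanded shifts (tool z=box x, tool y=down) for contact 12mm below grasp
for p in (0,.3,.6,.9,1.2,1.5,1.7):
    a=np.pi/4+p; x=42.43*np.cos(a);z=42.43*np.sin(a)
    print(p,'y',round(-(z-30)/10,2),'z',round((x-30)/10,2))
E
```

```text
[0.4636 0.148  0.3537] [-0.4 -8.7  4.4] 0.021547312816587283
diff 67.4593287037037
0 y -0.0 z 0.0
0.3 y -0.75 z -1.02
0.6 y -1.17 z -2.22
0.9 y -1.22 z -3.49
1.2 y -0.88 z -4.71
1.5 y -0.2 z -5.78
1.7 y 0.41 z -6.36
```

View pics/w36.png

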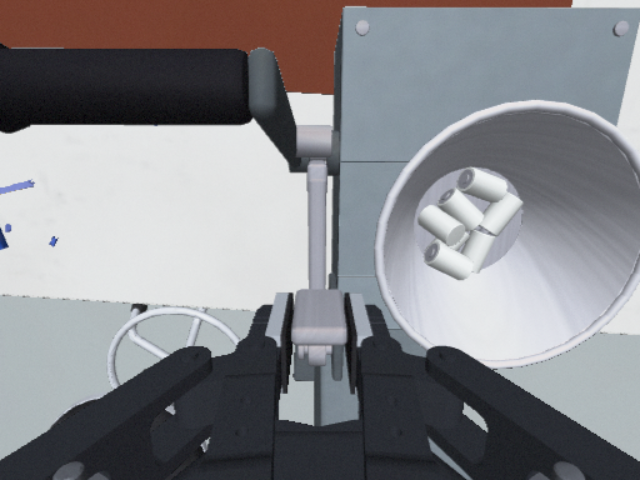

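>>> arm_command(motion=[0, -0.4, -0.5, 0, 1, 0, -0.75, -1.0, 0, 1, 0, -1, -1.6, 0, 1, 0, -1.2, -2.2, 0, 1, 0, -1.25, -2.8, 0, 1])

```text
clock: 20.85
position: [0.4356, 0.1461, 0.3659]
eef_rot: [-1.241, 1.155, -1.159]
force: [5.3, -7.3, 0.6]
gripper_width: 0.0213
```

```bash
python3 wv.py w37
```

```text
[0.4356 0.1461 0.3659] [ 5.3 -7.3  0.6] 0.021299951240838715
diff 58.91406635802469
```

View pics/w37.png

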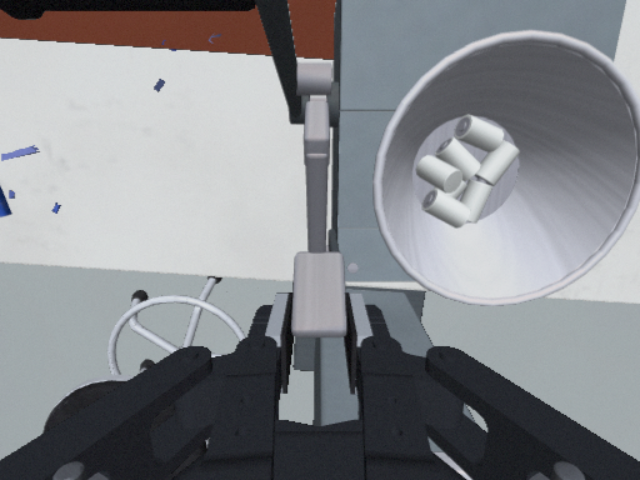

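>>> arm_command(motion=[0, 0, -0.7, 0, 1, 0, 0.15, -1.3, 0, 1, 0, 0.4, -1.9, 0, 1, 0, 0.7, -2.5, 0, 1, 0, 1.05, -3, 0, 1])

```text
clock: 21.4
position: [0.4055, 0.144, 0.3567]
eef_rot: [-1.24, 1.155, -1.16]
force: [-2.1, -8.0, 11.9]
gripper_width: 0.0212
```

```bash
python3 wv.py w38; python3 snap.py p38
```

```text
[0.4055 0.144  0.3567] [-2.1 -8.  11.9] 0.02123610171141079
diff 49.44933641975309
[0.405  0.144  0.3561] [-4.4 -8.4 13. ] 0.021006477642200563 -85.98
```

View pics/w38.png

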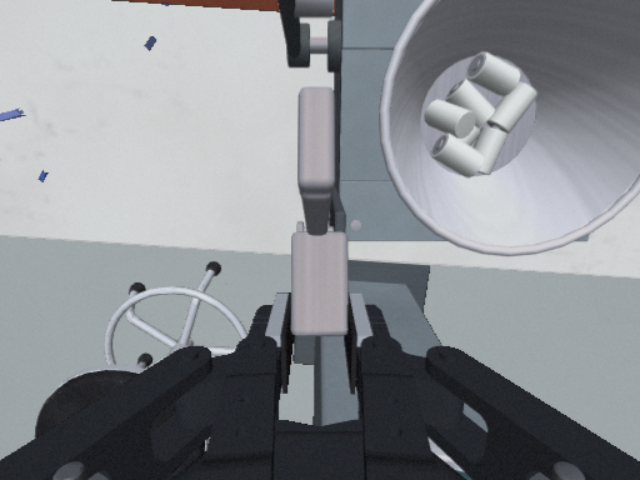

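View pics/p38.png

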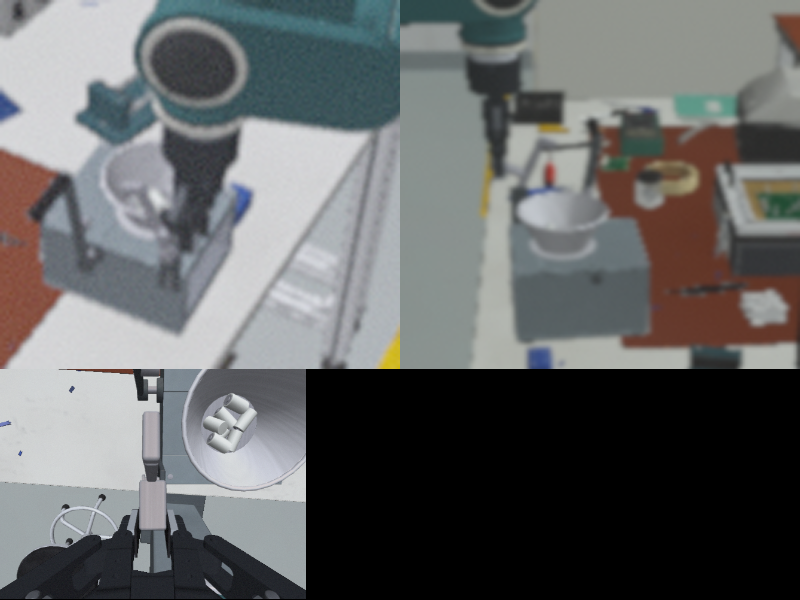

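>>> arm_command(motion=[0, -0.5, -0.5, 0, 1, 0, -0.5, -1, 0, 1, 0, -0.5, -1.5, 0, 1, 0, -0.5, -2, 0, 1])

```text
clock: 22.0
position: [0.386, 0.1426, 0.3586]
eef_rot: [-1.242, 1.156, -1.16]
force: [22.0, -6.2, -20.1]
gripper_width: 0.0201
```

```bash
python3 wv.py w39; python3 snap.py p39
```

```text
[0.386  0.1426 0.3586] [ 22.   -6.2 -20.1] 0.020103176672918596
diff 49.655401234567904
[0.3855 0.1426 0.3589] [11.2 -5.3 -9.8] 0.020323753401281924 -86.0
```

View pics/w39.png

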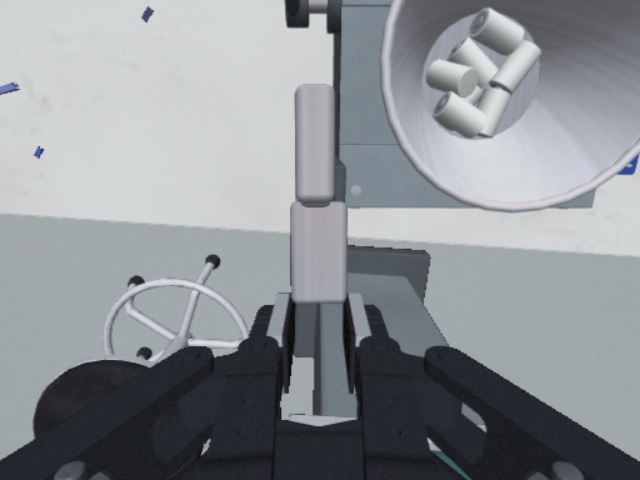

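View pics/p39.png

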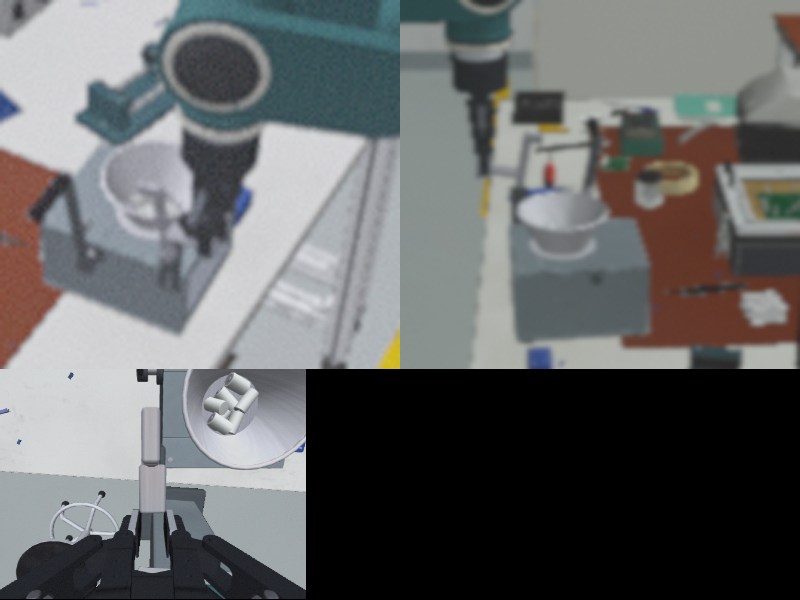

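>>> arm_command(motion=[0, -0.3, 0, 0, 0, 0, -0.3, 0, 0, 0, 0, -0.3, 0, 0, 0, 0, -0.3, 0, 0, 0, 0, -0.3, 0, 0, 0])

```text
clock: 22.7
position: [0.3856, 0.143, 0.3628]
eef_rot: [-1.242, 1.157, -1.157]
force: [-0.4, 0.4, -0.5]
gripper_width: 0.043
```

```bash
python3 wv.py w40; python3 snap.py p40
```

```text
[0.3856 0.143  0.3628] [-0.4  0.4 -0.5] 0.04296140501293677
diff 50.510733024691355
[0.3856 0.143  0.3627] [ 0.5 -0.8 -0.6] 0.04306302082529885 -85.97
```

View pics/w40.png

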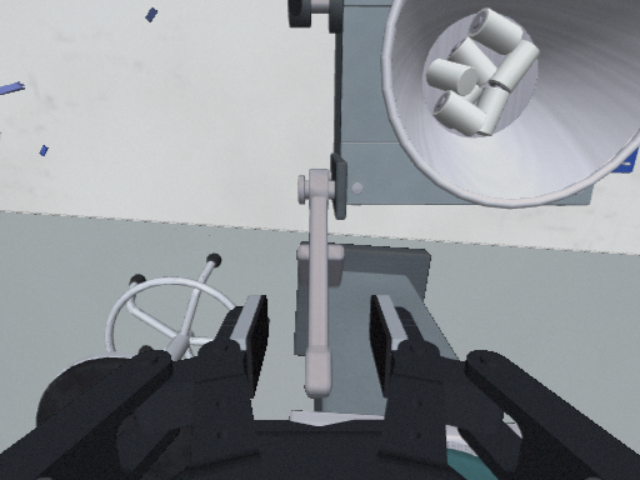

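View pics/p40.png

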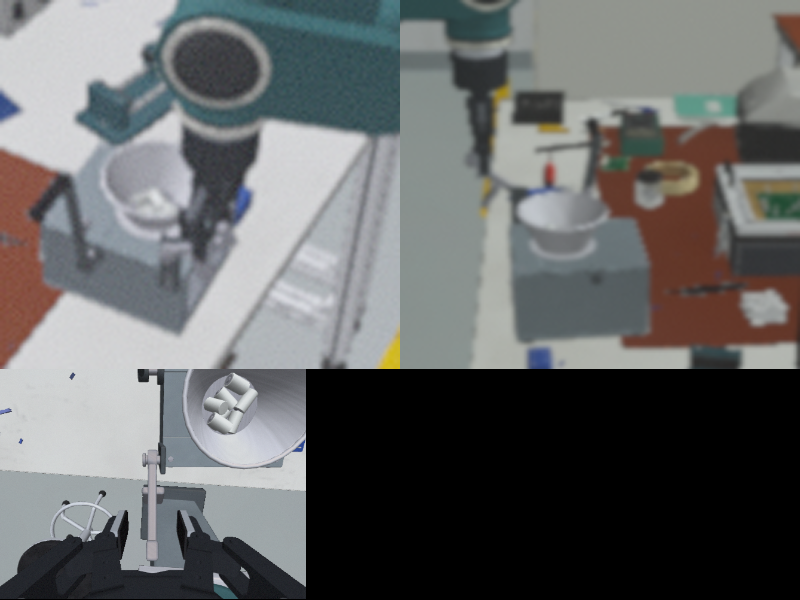

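>>> arm_command(motion=[0, -4, 0, 0, 0, 0, -8.5, 0, -0.15, 0, 0, -10, 0, -0.3, -0.5, 0, -10, 2, -0.45, -1, 0, -10, 5, -0.6, -1])

```text
clock: 23.4
position: [0.4354, 0.1465, 0.4641]
eef_rot: [-1.454, 0.696, -0.699]
force: [-0.2, 0.6, -1.0]
gripper_width: 0.0838
```

```bash
python3 -c "
from rel import *
go([39,134,227],3.9)"
```

```text
pos [0.4354 0.1465 0.4641] tgt [0.544  0.2015 0.382 ] shift cm [ 2.51  8.24 11.89] xang -51.21 turn -0.962 f [-0.2  0.6 -1. ] w 0.08379437557565417 j [ 0.27 -0.37  1.79  0.    1.72  1.16]
```

>>> arm_command(motion=[0.6, 0, 3, -0.15, -1, 1.2, 0, 6, -0.3, -1, 1.8, 0, 9, -0.45, -1, 2.5, 0, 11.9, -0.6, -1, 2.5, 0, 11.9, -0.75, -1])

```text
clock: 23.9
position: [0.5467, 0.202, 0.4611]
eef_rot: [-1.569, 0.115, -0.111]
force: [0.5, 0.6, 0.4]
gripper_width: 0.0856
```

>>> arm_command(motion=[0, 0, 0, -0.15, -1, 0, 0, 0, -0.22, -1, 0, 0, 0, -0.22, -1, 0, 0, 0, -0.22, -1])

```text
clock: 24.3
position: [0.5443, 0.2009, 0.4626]
eef_rot: [-1.57, -0.053, 0.053]
force: [0.6, -0.6, -0.6]
gripper_width: 0.0852
```

```bash
python3 -c "
from rel import *
go([39,134,227],3.9)
st=r.state(); im=r.get_image('wrist')[:,:,::-1].copy()
overlay(im,'wrist',pose,(0,512,0,384),1.5,'pics/o41.png',cam('wrist',st))"
```

```text
pos [0.5443 0.2009 0.4626] tgt [0.544  0.2015 0.382 ] shift cm [-0.03  8.06  0.07] xang 3.84 turn -0.001 f [ 0.6 -0.6 -0.6] w 0.08521783716103808 j [ 0.31 -0.1   1.57 -0.    1.68  0.24]
```

View pics/o41.png

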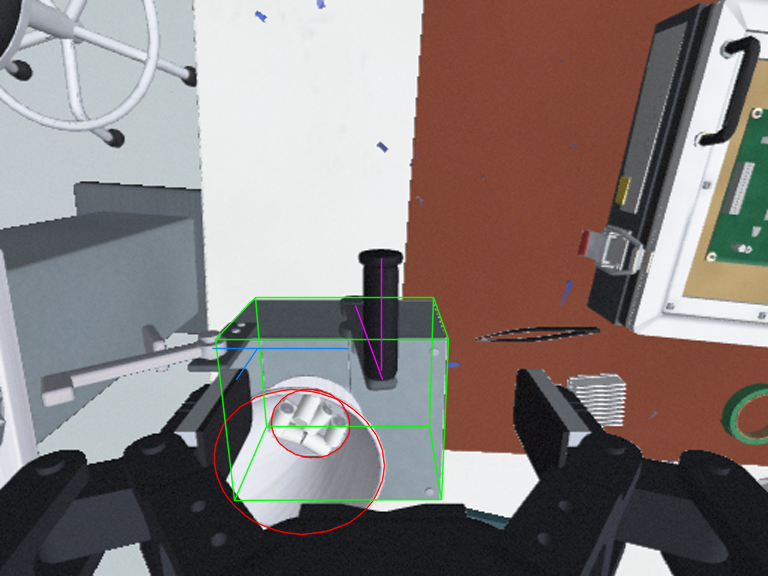

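>>> arm_command(motion=[0, 3, 0, 0, -1, 0, 6, 0, 0, -1, 0, 8, 0, 0, -1, 0, 8, 0, 0, 0, 0, 8, 0, 0, 1], force=40)

```text
clock: 24.85
position: [0.5444, 0.2009, 0.3835]
eef_rot: [-1.57, -0.054, 0.054]
force: [-0.7, -0.3, 0.8]
gripper_width: 0.0589
```

>>> arm_command(motion=[0, 0, 0, 0, 1, 0, 0, 0, 0, 1, 0, 0, 0, 0, 1, 0, 0, 0, 0, 1])

```text
clock: 25.25
position: [0.5438, 0.2009, 0.3839]
eef_rot: [-1.57, -0.054, 0.056]
force: [-12.4, -0.7, 9.1]
gripper_width: 0.0157
```

```bash
python3 -c "
from rel import *
go([39,134,227],3.9)"; python3 wv.py w42; python3 snap.py p42; python3 - <<'E'
import numpy as np
for q in np.arange(0,1.151,.115):
    a=.17-q; print(round(q,2),'x',round((125*np.sin(a)-125*np.sin(.17))/10,2),'y',round(-(125*np.cos(a)-125*np.cos(.17))/10,2))
E
```

```text
pos [0.5438 0.2009 0.3839] tgt [0.544  0.2015 0.382 ] shift cm [0.03 0.19 0.06] xang 3.99 turn 0.002 f [-12.4  -0.7   9.1] w 0.0157173710222748 j [ 0.31 -0.08  1.68  0.    1.55  0.24]
[0.5438 0.2009 0.3839] [-12.4  -0.7   9.1] 0.0157173710222748
diff 62.54391203703704
[0.5438 0.2009 0.3839] [-11.8  -2.3   8.4] 0.01567843771586419 3.99
0.0 x 0.0 y -0.0
0.12 x -1.43 y -0.16
0.23 x -2.86 y -0.16
0.34 x -4.29 y 0.01
0.46 x -5.69 y 0.34
0.58 x -7.04 y 0.83
0.69 x -8.33 y 1.47
0.8 x -9.53 y 2.26
0.92 x -10.64 y 3.17
1.04 x -11.63 y 4.21
1.15 x -12.5 y 5.36
```

View pics/w42.png

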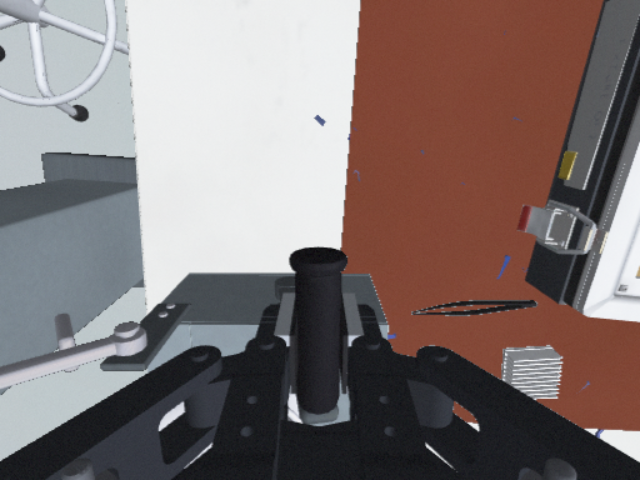

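View pics/p42.png

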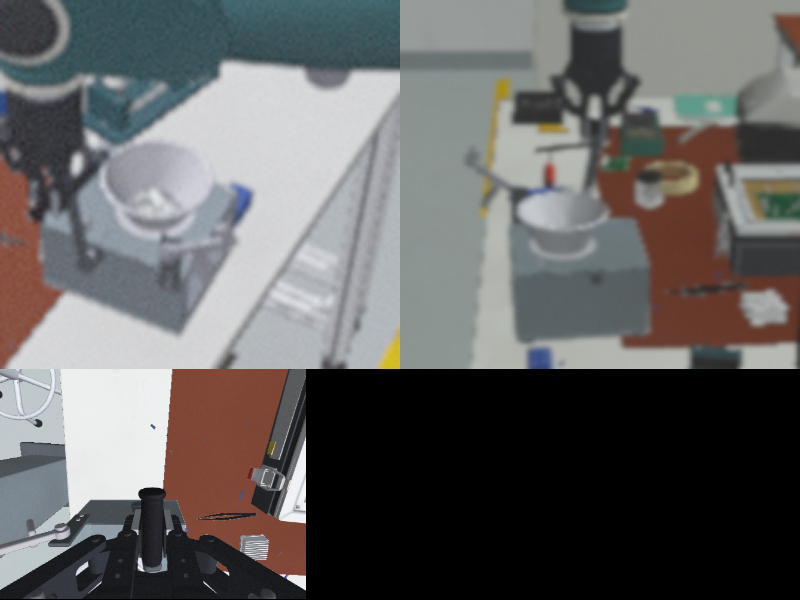

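>>> arm_command(motion=[-1.4, -0.15, 0, 0, 1, -2.9, -0.15, 0, 0, 1, -4.3, 0, 0, 0, 1, -5.7, 0.35, 0, 0, 1, -7, 0.85, 0, 0, 1])

```text
clock: 25.95
position: [0.4744, 0.196, 0.376]
eef_rot: [-1.569, -0.058, 0.051]
force: [5.0, 2.7, 8.5]
gripper_width: 0.0156
```

>>> arm_command(motion=[-1.3, 0.65, 0, 0, 1, -2.5, 1.4, 0, 0, 1, -3.6, 2.3, 0, 0, 1, -4.6, 3.35, 0, 0, 1, -5.4, 4.4, 0, 0, 1])

```text
clock: 26.45
position: [0.4207, 0.1923, 0.3319]
eef_rot: [-1.569, -0.058, 0.051]
force: [7.4, 0.2, 5.7]
gripper_width: 0.0161
```

```bash
python3 -c "
from rel import *
go([-86,134,174],3.9)"; python3 wv.py w43; python3 snap.py p43
```

```text
pos [0.4207 0.1923 0.3319] tgt [0.4193 0.193  0.329 ] shift cm [-0.13  0.29  0.09] xang 3.97 turn 0.001 f [7.4 0.2 5.7] w 0.01606344309600936 j [ 0.37 -0.34  1.98 -0.    1.5   0.3 ]
[0.4207 0.1923 0.3319] [7.4 0.2 5.7] 0.01606344309600936
diff 84.79831018518519
[0.4198 0.1922 0.33  ] [5.9 3.1 5.7] 0.015850039844474903 3.98
```

View pics/w43.png

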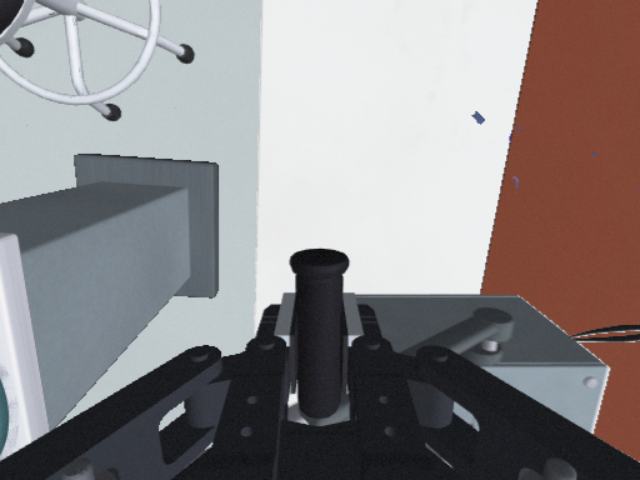

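View pics/p43.png

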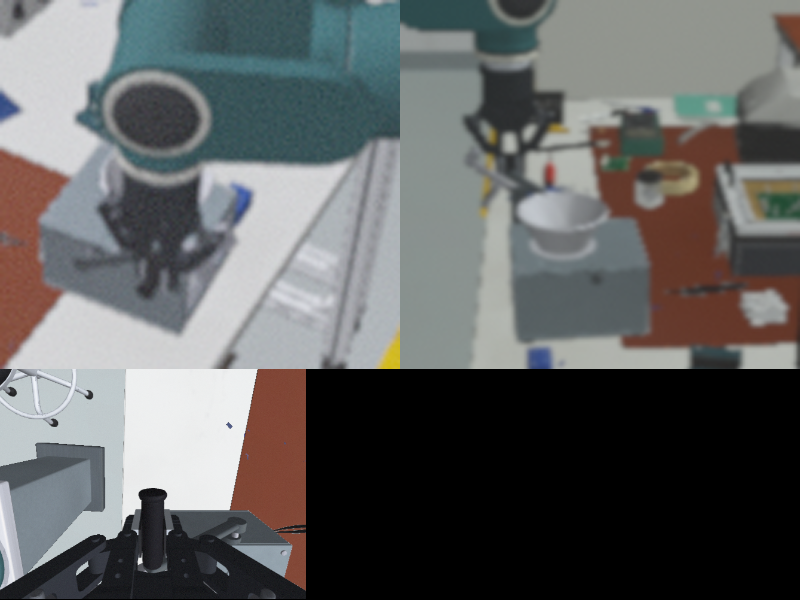

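>>> arm_command(motion=[-0.2, 0.2, 0, 0, 1, -0.2, 0.2, 0, 0, 1, -0.2, 0.2, 0, 0, 1, -0.2, 0.2, 0, 0, 1, -0.2, 0.2, 0, 0, 1])

```text
clock: 27.15
position: [0.4193, 0.1922, 0.3299]
eef_rot: [-1.569, -0.058, 0.05]
force: [10.3, 0.8, 3.0]
gripper_width: 0.0157
```

>>> arm_command(motion=[0, 0, 0, 0, 1, 0, 0, 0, 0, 1, 0, 0, 0, 0, 1, 0, 0, 0, 0, 1, 0, 0, 0, 0, 1])

```text
clock: 27.65
position: [0.4193, 0.1922, 0.3299]
eef_rot: [-1.569, -0.058, 0.05]
force: [10.9, 1.6, 2.3]
gripper_width: 0.0158
```

```bash
python3 -c "
from rel import *
go([-86,134,174],3.9)
a=r.get_image('scene')[165:255,245:345,::-1]; cv2.imwrite('pics/z44.png',cv2.resize(a,None,fx=7,fy=6.6,interpolation=cv2.INTER_CUBIC))
b=r.get_image('side')[160:300,190:300,::-1]; b=r.get_image('side')[:,:,::-1]; cv2.imwrite('pics/y44.png',cv2.resize(b[160:360,170:300],None,fx=3,fy=3,interpolation=cv2.INTER_CUBIC))"
```

```text
pos [0.4193 0.1922 0.3299] tgt [0.4193 0.193  0.329 ] shift cm [0.   0.09 0.09] xang 3.97 turn 0.001 f [10.9  1.6  2.3] w 0.01575372486877044 j [ 0.37 -0.34  1.98 -0.    1.5   0.31]
```

View pics/z44.png

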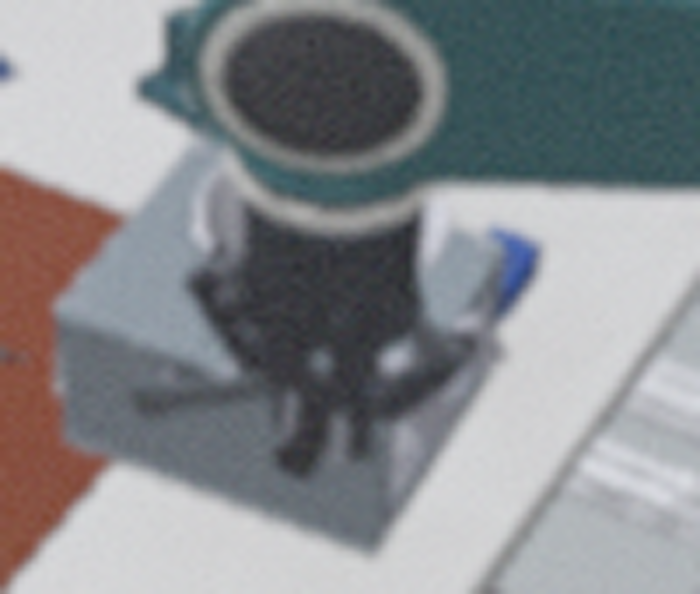

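View pics/y44.png

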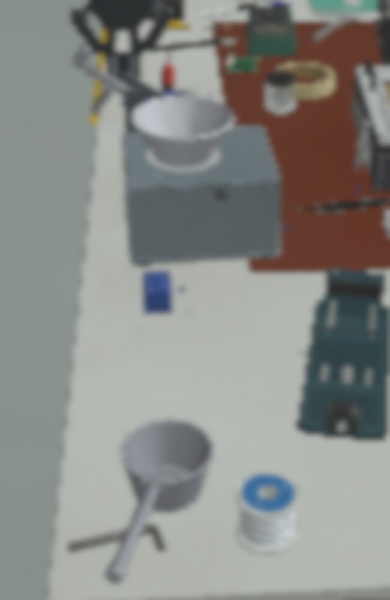

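>>> arm_command(motion=[0.8, -0.7, 0, 0, 1, 0, 0, 0, 0, 1, 0.8, -0.7, 0, 0, 1, 0, 0, 0, 0, 1, 0, 0, 0, 0, 1])

```text
clock: 28.3
position: [0.419, 0.1922, 0.3294]
eef_rot: [-1.569, -0.058, 0.051]
force: [10.8, 1.1, 2.8]
gripper_width: 0.0154
```

>>> arm_command(motion=[0, 0, 0, 0, 1, 0, 0, 0, 0, 1, 0, 0, 0, 0, 1])

```text
clock: 28.6
position: [0.4194, 0.1922, 0.3299]
eef_rot: [-1.569, -0.058, 0.051]
force: [9.6, 0.6, 3.6]
gripper_width: 0.0156
```

```bash
python3 -c "
from rel import *
go([-86,134,174],3.9)
a=np.mean([r.get_image('scene').astype(float) for _ in range(4)],0).astype(np.uint8)[205:255,290:325,::-1]
o=cv2.imread('pics/p42a.png')[205:255,290:325]; s=cv2.imread('pics/scene0.png')[205:255,290:325]
cv2.imwrite('pics/z45.png',cv2.resize(np.hstack([s,o,a]),None,fx=7.5,fy=7.5,interpolation=cv2.INTER_CUBIC))"
```

```text
pos [0.4194 0.1922 0.3299] tgt [0.4193 0.193  0.329 ] shift cm [-0.    0.09  0.09] xang 3.97 turn 0.001 f [9.6 0.6 3.6] w 0.015602736266040524 j [ 0.37 -0.34  1.98 -0.    1.5   0.31]
```

View pics/z45.png

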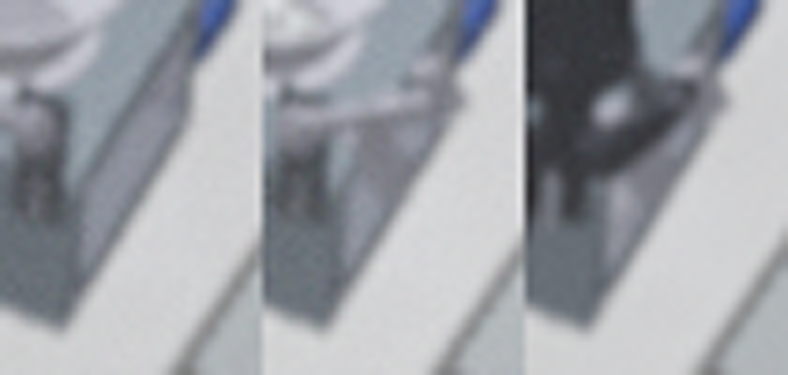

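```bash
python3 -c "
from rig import r
print(r.finish_job()); print(r.state()['force'],r.state()['position'])"
```

```text
the job is handed in; nothing more can be done
None
the job is handed in; nothing more can be done
```

I carried out the whole sequence and handed the job in at about 29 s, with the gripper still holding the lever at its stop. One thing went wrong on the way: the cup was dropped instead of placed. I also couldn't confirm by camera that the cells fell into the box.

- **Cells into the hopper:** I tipped the cup over the funnel with the catch down. A wrist picture afterwards showed all seven cells in the hopper.
- **Cup:** It slipped out of the fingers on the way back to the bench, about 20 cm from where it started. It landed upright near (0.47, −0.39) m. Measured from two cameras, its rim is at 46 mm, as it should be for a cup standing level. It was still upright in the last side picture.
- **Catch:** I pinched the thumb tab, swung it past its balance and released it. Pictures showed it lying over to the front.
- **Lever:** The last reading had the grip within about 1 mm of the stop position, with roughly 10 N on the tool.
- **Cells in the box:** The arm hid the funnel once the lever was down. A brighter patch in the front window after the pull suggests cells are there. I gave the lever a small shake in case any were stuck.
- **Other items:** The solder spool was where it started when I measured it after the drop. I saw no movement of the other things in view, but I did not measure them at the end.

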